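# Reset the stop valve with its removable crank

### The job

Fit the loose steel crank fully home on the square spindle of the slanted valve and turn it until the spindle's pointer lines up with the raised rib on the dial. Then lift the crank off so that the pointer stays there, and stand the crank upright on its socket end in the low orange tray, let go of it, and leave the other things where they are.

Things in the scene. Friction and masses are not known exactly. Their poses are not given: they have to be found in the camera images.
- crank_grip (a point): loose dark steel crank (about 0.4 kg) standing upright on its socket end: square hub 36 x 36 mm, 75 mm tall, with a 56 x 56 x 8 mm square foot at its lower end. This point is on the hub's axis, 52 mm above the underside, a good height to grip the two flats that face +y and -y (no arm there). Axes: z up along the hub, x towards the crank's arm.
- crank_knob (a point): same crank, same axes: middle of its black round knob, 24 mm across, 48 mm tall, on the end of the arm 90 mm from the hub's axis; its top is 80 mm above the crank's underside. The arm runs along +x, 102 mm long, 20 mm wide, 10 mm thick, 22 to 32 mm above the underside.
- crank_mouth (a point): same crank, same axes: centre of its underside, where the square socket opens (23 mm square, 42 mm deep, sides along the crank's x and y). The socket fits the spindle in any of four quarter turns, with about 8 degrees of play.
- spindle_seat (a point): on the valve spindle's axis, where the crank's underside rests when home. z: outwards along the spindle, leaning 27 degrees from vertical, roughly away from the robot. x: along the pointer, turning with the spindle. The steel square shaft (20 mm, sides along x and y) stands 28 mm above it, plus a 10 mm tapered tip, 10 mm square at its end. The pointer, a flat bar just below the seat, reaches 66 mm from the axis.
- rib (a point): the raised rib (20 mm long, 10 mm wide) on the rim of the valve's fixed round dial, which is 180 mm across and lies square to the spindle, 10 mm below the seat. This point is the rib's middle, 79 mm from the spindle's axis.
- spindle (a joint): angle of the spindle in rad: 0 when the pointer lines up with the rib; positive is counter-clockwise seen from above, along the spindle. It starts at +0.75 to +1.3, so it must be turned clockwise; range -0.6 to 1.75. Stiff (0.3 N m of friction), it stays where it is left.
- tray: fixed low orange tray, 260 mm (its x) by 200 mm (its y), 18 mm high, 4 mm walls and floor; origin at the centre of its underside, so the inner floor is 4 mm above the origin. One end (+x, +y corner) holds the green fitting; the rest is free.
- fitting: green plastic compression fitting, 44 mm across and 70 mm tall, standing in one end of the tray at about (+95, +62) mm in the tray's frame; bystander, origin at its underside
- pliers: slip-joint pliers with blue grips, about 160 mm long, lying behind the valve; bystander
- shower_arm: bent chrome shower arm, about 200 mm long, lying behind the work area; bystander
- fill_valve: white toilet fill valve, 180 mm tall, standing behind the work area; bystander, origin at its underside
- trap_nut: white plastic ring nut, 68 mm across, 22 mm high, behind the work area; bystander
- cleaner: grey bottle, 68 mm across, 170 mm tall, at the left side; bystander
Mind the look-alikes: they are no part of the job. Leave any blue look-alike of the part that bears crank_grip alone.

How it is judged:
By the outcome, as a careful person would: the job done as asked, in the order asked, and still so for the second after the job is handed in, with the robot touching nothing.
It also fails if it takes over 48 s, if anything falls off the work surface, if the arm or the gripper's body presses on something with over 40 N, if the wrist force passes 120 N, or if a joint passes its speed limit or range.

### The arm

A 7-joint arm with a two-finger parallel gripper is mounted at the origin on the work surface. World frame = base frame: x ahead of the robot, y to its left, z up, the work surface at z = 0. Lengths are in m, angles in rad, forces in N, time in s.
With the tool pointing down it reaches from about 0.4 to 0.85 m from the base axis. Payload 4.5 kg.
Tool frame: the origin (TCP) lies on the centre line of the jaws, within the pads' length; the fingertips stand 25 mm ahead of it and the grasp point (between the pads) lies 6 mm ahead of it; z points along the fingers, y is the direction in which the jaws open and shut (so a half turn about z gives the same grasp; the last joint's range is limited). The gripper opens to 88 mm and grips with 3 to 60 N. Pads are 18 mm wide; open, the fingers measure 123 mm over their backs; the gripper's body (75 mm by 187 mm) begins 45 mm behind the grasp point.
Start: joints at [1.187, 0.689, -0.195, 1.565, 0.157, 0.902, -0.215], TCP at [0.254, -0.571, 0.264] pointing down, gripper open.
Joint ranges: [-3.01, 3.01], [-0.46, 2.08], [-1.47, 1.51], [0.13, 2.56], [-1, 4.14], [0.04, 2.09], [-2.66, 2.66]. Speed limits (rad/s): [2.57, 2.57, 3.14, 3.14, 3.14, 3.14, 3.14].

### API

Orientations are given as a unit quaternion [x, y, z, w].
In Python, from plant import r, eyes gives the robot as it stands.
- The arm moves only by the tool servo_tool, never from a script. Its argument "deltas" is a list of rows, each an object of numbers: "dx", "dy", "dz": the shift along the tool's x, y, z in units of 60 mm (1.0 is 60 mm); "ax", "ay", "az": the turn, a rotation vector about the tool's x, y, z in units of 6 degrees (1.0 is 6 degrees); "hand": the finger opening in mm, from 0 to 88.1. A call has 1 to 10 rows; each row is the pose to reach, as a shift and turn from the pose commanded when the call began, along the tool's axes at that moment; what a row does not reach only later rows make up. A row lasts 1/8 s, in which the tool goes at most 62.5 mm and 10.7 degrees, less where a joint would pass 70% of its speed; a pose out of reach is approached as far as the arm can. A call with a gripper value outside its range is refused whole. The fingers move at their own pace and stop on an object; "newtons" is the grip in N (left out, the last holds). Time passes only in rows, so rows that repeat a pose let the fingers close. It gives the time, the measured TCP pose, the force and the opening at its end, in the units of the state.
- r.get_state(): the state, without advancing time (a new reading comes with each control period).
- eyes.snapshot(name): name is "scene" or "side" or "wrist"; returns (picture, depth): 480x640x3 uint8, red, green, blue; 480x640 float32, m along the optical axis (not along the pixel's ray), 0 where there is no reading.
- eyes.camera_model(name): a dict with "fx", "fy", "cx", "cy" (pixels), "pose" (4x4, takes a point from camera to world coordinates). Camera axes: x right, y up, looking along -z (the intrinsics and any distortion apply to the point x, -y, -z); pixel columns grow to the right and rows downward; lengths in m; the calibration is good to about 2 mm. A picture is of the moment at which its call begins: read the wrist's pose just before it. camera_model takes no time and is no camera call; for the wrist camera it gives the pose at the moment of the call.
- r.finish_job(): hands the job in, once; it reports no verdict.
The state is a dict: "clock": time; "q": joint angles; "qd": joint speeds; "joint_torque": joint torques, N m; "tool_pos": TCP position; "eef_rot": TCP orientation; "contact_force": force on the tool from outside, world axes, zero at the start; "moment": the same for the moment, N m; "opening": opening from 0.0 (shut) to 1.0 (fully open).
Only numpy, scipy, OpenCV 4.12 (cv2) and the standard library are available. Lean on these libraries where they do the work, as an engineer would, in place of code of your own. Each camera call takes 0.05 s, during which the arm holds its last target.

## Working session

There is one attempt and no reset: what is moved stays moved. The work goes in short steps, Python scripts to look and compute and a tool call to move; the robot and the scene stay as the last step left them, time stands still between calls to the robot, and variables do not carry over. Pictures are saved under pics/ and viewed, and the job is handed in when it is done.

Besides the shell and the picture viewer there is one more tool, called by a JSON object that holds its "api" and its "payload", one argument or row to a line. servo_tool: Moves the arm, as the interface text tells. Its arguments: {"type":"object","properties":{"deltas":{"type":"array","items":{"type":"object","properties":{"dx":{"type":"number"},"dy":{"type":"number"},"dz":{"type":"number"},"ax":{"type":"number"},"ay":{"type":"number"},"az":{"type":"number"},"hand":{"type":"number"}}}},"newtons":{"type":"number"}},"required":["deltas"]}

```bash
ls; mkdir -p pics
cat > h.py <<'E'
import numpy as np, cv2
from plant import r, eyes
from scipy.spatial.transform import Rotation as R
def snap(n,tag):
    m=eyes.camera_model(n); p,d=eyes.snapshot(n)
    cv2.imwrite(f'pics/{tag}.png',p[:,:,::-1]); np.savez(f'pics/{tag}.npz',p=p,d=d,**{k:np.array(v) for k,v in m.items()})
    return p,d,m
def load(tag):
    z=np.load(f'pics/{tag}.npz'); return z['p'],z['d'],z
def cloud(d,m):
    v,u=np.mgrid[0:480,0:640]
    P=np.stack([(u-m['cx'])/m['fx']*d,-(v-m['cy'])/m['fy']*d,-d],-1)
    T=np.array(m['pose']); return P@T[:3,:3].T+T[:3,3]
def proj(X,m):
    T=np.array(m['pose']); c=(np.atleast_2d(X)-T[:3,3])@T[:3,:3]
    return np.stack([m['cx']+m['fx']*c[:,0]/-c[:,2], m['cy']-m['fy']*c[:,1]/-c[:,2]],-1)
E
python3 - <<'E'
from h import *
print(r.get_state())
for n in ['scene','side','wrist']:
    p,d,m=snap(n,n+'0'); print(n,{k:np.round(v,3) if not isinstance(v,str) else v for k,v in m.items()})
E
```

```text
pics
{'clock': 0.0, 'q': array([ 1.18677394,  0.68998089, -0.19453796,  1.56635967,  0.15731728,
        0.90245998, -0.21508747]), 'qd': array([ 1.01396614e-03,  1.14976703e-03, -3.12000135e-04,  1.39248442e-03,
       -5.66980271e-05, -7.13401193e-04, -1.06662805e-03]), 'joint_torque': array([ 3.66884360e-04, -5.27571988e+01, -1.26664750e+00, -1.53427881e+01,
       -5.26259327e-02,  6.63642946e-03,  1.53787732e-04]), 'tool_pos': array([ 0.25333708, -0.57071444,  0.26290835]), 'eef_rot': array([ 9.78243623e-01,  2.07457450e-01, -2.48964985e-04, -8.71570958e-04]), 'contact_force': array([ 0.51397893, -0.52348778, -0.13653567]), 'moment': array([ 0.03633353, -0.00344168, -0.02972121]), 'opening': 0.9999093408158105}
scene {'fx': np.float64(489.452), 'fy': np.float64(489.452), 'cx': np.float64(323.938), 'cy': np.float64(241.725), 'pose': array([[-0.235, -0.711,  0.663,  1.428],
       [ 0.972, -0.159,  0.174,  0.269],
       [-0.019,  0.685,  0.728,  1.021],
       [ 0.   ,  0.   ,  0.   ,  1.   ]])}
side {'fx': np.float64(523.526), 'fy': np.float64(523.526), 'cx': np.float64(324.732), 'cy': np.float64(237.997), 'pose': array([[-0.879, -0.409,  0.244,  0.933],
       [ 0.476, -0.737,  0.48 ,  0.729],
       [-0.016,  0.538,  0.843,  1.255],
       [ 0.   ,  0.   ,  0.   ,  1.   ]])}
wrist {'fx': np.float64(348.63), 'fy': np.float64(348.63), 'cx': np.float64(316.584), 'cy': np.float64(241.247), 'pose': array([[ 0.405,  0.883,  0.236,  0.313],
       [-0.914,  0.392,  0.103, -0.545],
       [-0.002, -0.258,  0.966,  0.383],
       [ 0.   ,  0.   ,  0.   ,  1.   ]])}
```

View pics/scene0.png

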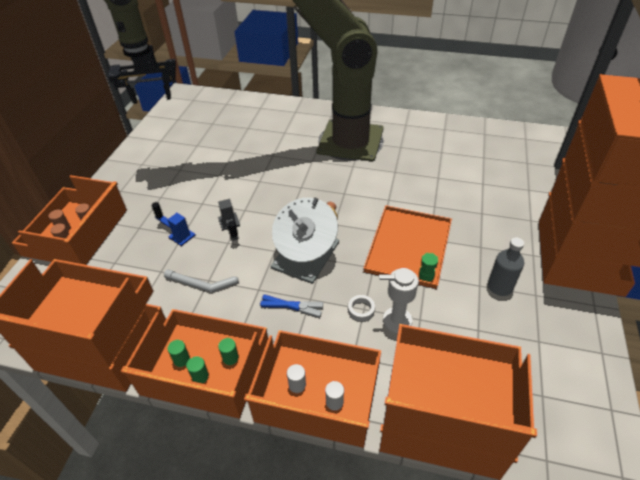

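View pics/side0.png

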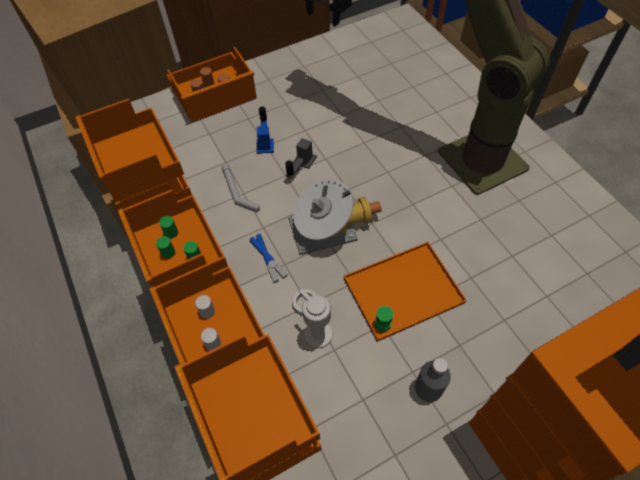

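View pics/wrist0.png

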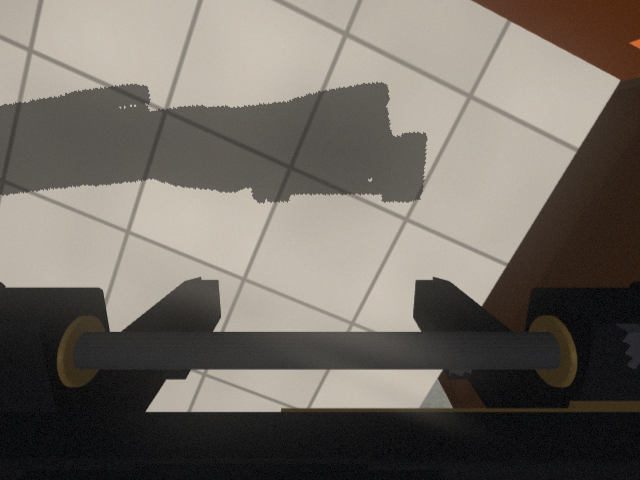

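The scene view shows the dark crank at about (228,222), the blue look-alike at (178,228), the valve dial at (305,228) and the tray at (408,245). In the side view, the crank is at (302,155), the dial at (323,212) and the tray at (404,290). I'll zoom in and measure.

Run:
```python
from h import *
a=[]
for t,(x0,y0,w,h) in {'scene0':(190,180,160,110),'side0':(250,120,160,140)}.items():
    p,d,m=load(t); c=p[y0:y0+h,x0:x0+w,::-1]
    c=cv2.resize(c,None,fx=5,fy=5,interpolation=cv2.INTER_CUBIC)
    c=np.clip(c*1.0,0,255).astype(np.uint8)
    cv2.imwrite(f'pics/{t}z.png',c[:600,:800])
    P=cloud(d,m)
    print(t,(d==0).sum())
    # table check and crank dark points
    hsv=cv2.cvtColor(p,cv2.COLOR_RGB2HSV)
    X,Y,Z=P[...,0],P[...,1],P[...,2]
    ok=d>0
    tab=ok&(X>0.3)&(X<0.9)&(abs(Y)<0.5)&(abs(Z)<0.01); print('table z',np.median(Z[tab]))
    u0={'scene0':(228,222),'side0':(300,158)}[t]
    v,u=np.mgrid[0:480,0:640]
    near=ok&(abs(u-u0[0])<30)&(abs(v-u0[1])<35)&(Z>0.012)&(hsv[...,2]<110)
    Q=P[near]; print('crank',len(Q),Q.min(0).round(3),Q.max(0).round(3),np.median(Q,0).round(3))
    for lo,hi in [(0.012,.04),(.04,.068),(.068,.09)]:
        q=Q[(Q[:,2]>lo)&(Q[:,2]<hi)]
        if len(q): print(lo,len(q),q.mean(0).round(3),q.min(0).round(3),q.max(0).round(3))
```

```text
scene0 1220
table z 0.0014145761505587329
crank 434 [ 0.466 -0.294  0.012] [ 0.574 -0.211  0.085] [ 0.505 -0.256  0.06 ]
0.012 111 [ 0.52  -0.251  0.03 ] [ 0.47  -0.294  0.012] [ 0.573 -0.212  0.04 ]
0.04 153 [ 0.527 -0.245  0.054] [ 0.486 -0.28   0.04 ] [ 0.574 -0.211  0.068]
0.068 170 [ 0.517 -0.251  0.076] [ 0.466 -0.291  0.068] [ 0.572 -0.211  0.085]
side0 1218
table z 0.0021819878092004252
crank 573 [ 0.456 -0.292  0.012] [ 0.575 -0.044  0.129] [ 0.506 -0.253  0.057]
0.012 201 [ 0.515 -0.247  0.03 ] [ 0.456 -0.283  0.012] [ 0.575 -0.208  0.04 ]
0.04 146 [ 0.514 -0.248  0.054] [ 0.463 -0.281  0.04 ] [ 0.572 -0.209  0.068]
0.068 181 [ 0.51  -0.254  0.076] [ 0.464 -0.292  0.068] [ 0.572 -0.207  0.089]
```

View pics/scene0z.png

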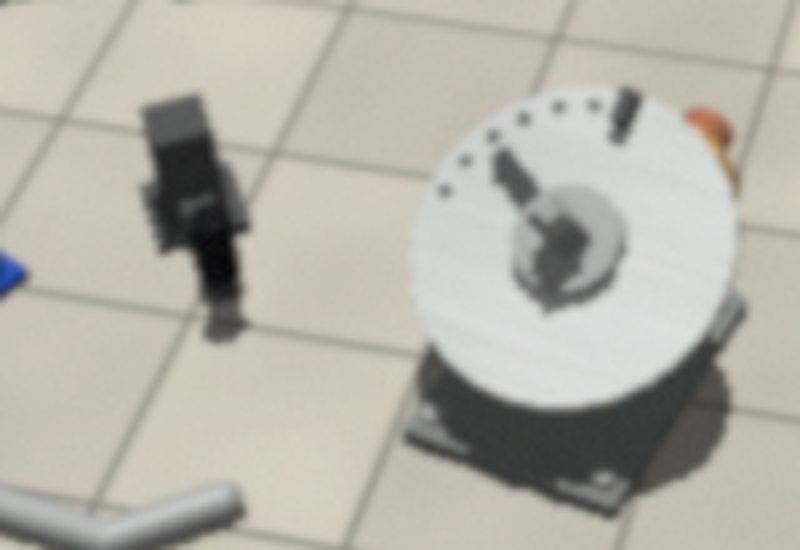

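View pics/side0z.png

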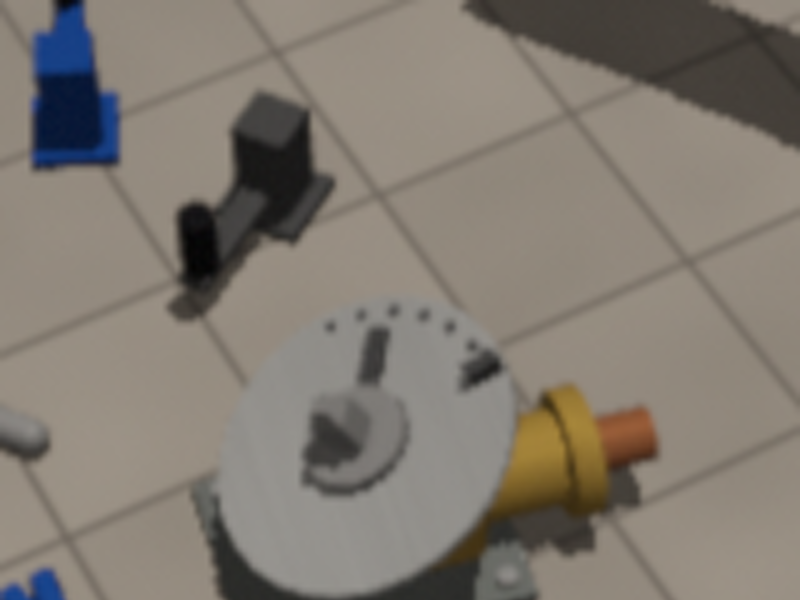

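```bash
cat > m1.py <<'E'
from h import *
v,u=np.mgrid[0:480,0:640]
def rays(px,m):
    T=np.array(m['pose']); px=np.atleast_2d(px).astype(float)
    c=np.stack([(px[:,0]-m['cx'])/m['fx'],-(px[:,1]-m['cy'])/m['fy'],-np.ones(len(px))],-1)@T[:3,:3].T
    return T[:3,3],c
def onplane(px,m,n,d0):
    o,c=rays(px,m); t=(d0-o@n)/(c@n); return o+c*t[:,None]
def dial(t,x0):
    p,d,m=load(t); P=cloud(d,m); hsv=cv2.cvtColor(p,cv2.COLOR_RGB2HSV)
    box=(abs(u-x0[0])<60)&(abs(v-x0[1])<65)&(d>0)
    sel=box&(P[...,2]>0.05)&(hsv[...,1]<40)&(hsv[...,2]>150)
    Q=P[sel]
    for _ in range(8):
        c=Q.mean(0); n=np.linalg.svd(Q-c,full_matrices=False)[2][2]; n*=np.sign(n[2])
        e=(P-c)@n
        sel2=box&(abs(e)<0.004)&(np.linalg.norm(P-c,axis=-1)<0.11)&(hsv[...,1]<50)&(hsv[...,2]>120)
        Q=P[sel2]
    return p,d,m,P,sel2,c,n
def circ(sel,m,n,c):
    mk=cv2.morphologyEx(sel.astype(np.uint8)*255,cv2.MORPH_CLOSE,np.ones((15,15)))
    cs,_=cv2.findContours(mk,cv2.RETR_EXTERNAL,cv2.CHAIN_APPROX_NONE); k=max(cs,key=cv2.contourArea)
    q=onplane(k[:,0],m,n,c@n)
    ex=np.cross([0,1,0],n); ex/=np.linalg.norm(ex); ey=np.cross(n,ex)
    a=np.stack([(q-c)@ex,(q-c)@ey],-1)
    for _ in range(6):
        A=np.c_[2*a,np.ones(len(a))]; s=np.linalg.lstsq(A,(a**2).sum(1),rcond=None)[0]
        rr=np.sqrt(s[2]+s[:2]@s[:2]); res=np.linalg.norm(a-s[:2],axis=1)-rr
        a=a[abs(res)<max(0.002,1.5*res.std())]
    return c+ex*s[0]+ey*s[1],rr,len(a)
E
python3 - <<'E'
from m1 import *
for t,x0 in {'scene0':(305,230),'side0':(323,213)}.items():
    p,d,m,P,sel,c,n=dial(t,x0)
    C,rr,k=circ(sel,m,n,c)
    print(t,'n',n.round(3),'tilt',np.degrees(np.arccos(n[2])).round(2),'az',np.degrees(np.arctan2(n[1],n[0])).round(1),'centre',C.round(4),'r',rr.round(4),k,sel.sum())
    e=(P-C)@n; rad=np.linalg.norm((P-C)-e[...,None]*n,axis=-1)
    near=(rad<0.1)&(d>0)
    for lo,hi in [(.003,.02),(.02,.05)]:
        q=near&(e>lo)&(e<hi); print(lo,q.sum(),P[q].mean(0).round(4), 'e',e[q].mean().round(4))
    q=near&(e>.012)&(rad<0.03); print('shaft e max',np.sort(e[q])[-5:].round(3))
E
```

```text
scene0 n [ 0.443 -0.095  0.892] tilt 26.92 az -12.1 centre [ 0.5593 -0.0151  0.1037] r 0.0886 182 2513
0.003 724 [ 0.5585 -0.0147  0.1125] e 0.0074
0.02 71 [ 0.5793 -0.0155  0.1377] e 0.0391
shaft e max [0.051 0.051 0.051 0.051 0.052]Traceback (most recent call last):
  File "<stdin>", line 3, in <module>
  File "m1.py", line 15, in dial
    c=Q.mean(0); n=np.linalg.svd(Q-c,full_matrices=False)[2][2]; n*=np.sign(n[2])
                   ~~~~~~~~~~~~~~~~~~~~~~~~~~~~~~~~~~~~~~~~~^^^
IndexError: index 2 is out of bounds for axis 0 with size 2
```

```bash
sed -i 's/(hsv\[...,1\]<40)&(hsv\[...,2\]>150)/(hsv[...,1]<60)\&(hsv[...,2]>(150 if t[:2]=="sc" else 110))/; s/(hsv\[...,1\]<50)&(hsv\[...,2\]>120)/(hsv[...,1]<60)\&(hsv[...,2]>(120 if t[:2]=="sc" else 95))/' m1.py
cat > m2.py <<'E'
from m1 import *
# pointer/rib masks + crank + tray
for t,x0 in {'scene0':(305,230),'side0':(323,213)}.items():
    p,d,m,P,sel,c,n=dial(t,x0)
    C,rr,k=circ(sel,m,n,c)
    print(t,'n',n.round(3),'tilt',np.degrees(np.arccos(n[2])).round(2),'az',np.degrees(np.arctan2(n[1],n[0])).round(1),'centre',C.round(4),'r',rr.round(4),k,sel.sum())
    # ex,ey in dial plane
    ex=np.array([1,0,0])-n[0]*n; ex/=np.linalg.norm(ex); ey=np.cross(n,ex)
    hsv=cv2.cvtColor(p,cv2.COLOR_RGB2HSV)
    uv=np.stack([u,v],-1).reshape(-1,2)
    for nm,off,r0,r1,vmax in [('rib',.004,.066,.088,90),('ptr',.006,.032,.066,110)]:
        q=onplane(uv,m,n,C@n+off).reshape(480,640,3)-C
        a,b=q@ex,q@ey; rad=np.hypot(a,b); ang=np.degrees(np.arctan2(b,a))
        s=(rad>r0)&(rad<r1)&(hsv[...,2]<vmax*(1.3 if t[:2]=='sc' else 1))&(hsv[...,1]<80)
        nl,lab,st,ce=cv2.connectedComponentsWithStats(s.astype(np.uint8))
        for i in range(1,nl):
            if st[i,4]>=12: 
                w=lab==i; print(nm,st[i,4],'px',ce[i].round(1),'rad',rad[w].mean().round(4),'ang',ang[w].mean().round(1))
E
python3 m2.py
```

```text
scene0 n [ 0.443 -0.095  0.892] tilt 26.92 az -12.1 centre [ 0.5593 -0.0151  0.1037] r 0.0886 182 2513
rib 27 px [314.8 202. ] rad 0.078 ang 165.5
ptr 58 px [292.4 215.4] rad 0.0477 ang -132.3
ptr 28 px [301.9 238.7] rad 0.0341 ang 5.0
side0 n [ 0.442 -0.096  0.892] tilt 26.87 az -12.2 centre [ 0.5601 -0.0141  0.1052] r 0.0888 160 2082
rib 34 px [345.9 193.4] rad 0.0771 ang 166.5
ptr 55 px [324.2 190.7] rad 0.0487 ang -133.4
ptr 18 px [314.3 216.6] rad 0.034 ang 19.2
```

```bash
cat > m3.py <<'E'
from m1 import *
Zn=np.array([0,0,1.])
for t,(hx,kx,fx) in {'scene0':((226,204),(233,230),(429,266)),'side0':((303,146),(289,168),(383,320))}.items():
    p,d,m=load(t); hsv=cv2.cvtColor(p,cv2.COLOR_RGB2HSV)
    print(t,[(x,hsv[x[1],x[0]]) for x in (hx,kx)])
    x0,y0=min(hx[0],kx[0])-18,min(hx[1],kx[1])-20
    c=p[y0:y0+64,x0:x0+50]; print(x0,y0)
    cv2.imwrite(f'pics/{t}c.png',np.clip(cv2.resize(c[:,:,::-1],None,fx=9,fy=9,interpolation=cv2.INTER_NEAREST).astype(float)*1.6,0,255))
    o=(hsv[...,0]<15)&(hsv[...,1]>150)&(hsv[...,2]>60)
    cs,_=cv2.findContours(o.astype(np.uint8),cv2.RETR_EXTERNAL,cv2.CHAIN_APPROX_NONE)
    for k in cs:
        mm=cv2.boundingRect(k)
        cx={'scene0':(408,245),'side0':(404,290)}[t]
        if cv2.pointPolygonTest(k,cx,False)>0:
            q=onplane(cv2.convexHull(k)[:,0],m,Zn,0.018)[:,:2]
            rc=cv2.minAreaRect((q*1000).astype(np.float32)); print('tray',rc, cv2.boxPoints(rc).round(0).tolist())
    g=(hsv[...,0]>45)&(hsv[...,0]<75)&(hsv[...,1]>120)&(abs(u-fx[0])<25)&(abs(v-fx[1])<30)
    P=cloud(d,m); q=P[g&(d>0)]; print('fit',q.mean(0).round(3),q.min(0).round(3),q.max(0).round(3))
E
python3 m3.py
```

```text
scene0 [((226, 204), array([75,  6, 90], dtype=uint8)), ((233, 230), array([130,  59,  13], dtype=uint8))]
208 184
tray ((472.44464111328125, 261.1705322265625), (194.55056762695312, 264.9317626953125), 85.65140533447266) [[333.0, 174.0], [597.0, 154.0], [612.0, 348.0], [348.0, 368.0]]
fit [0.576 0.319 0.054] [0.548 0.303 0.009] [0.59  0.337 0.08 ]
side0 [((303, 146), array([15, 15, 68], dtype=uint8)), ((289, 168), array([70, 85,  9], dtype=uint8))]
271 126
tray ((467.222412109375, 264.14227294921875), (201.80938720703125, 262.211181640625), 85.45454406738281) [[329.0, 174.0], [590.0, 153.0], [606.0, 354.0], [345.0, 375.0]]
fit [0.571 0.325 0.058] [0.548 0.301 0.004] [0.588 0.341 0.084][ WARN:0@0.687] global loadsave.cpp:1063 imwrite_ Unsupported depth image for selected encoder is fallbacked to CV_8U.
```

View pics/scene0c.png

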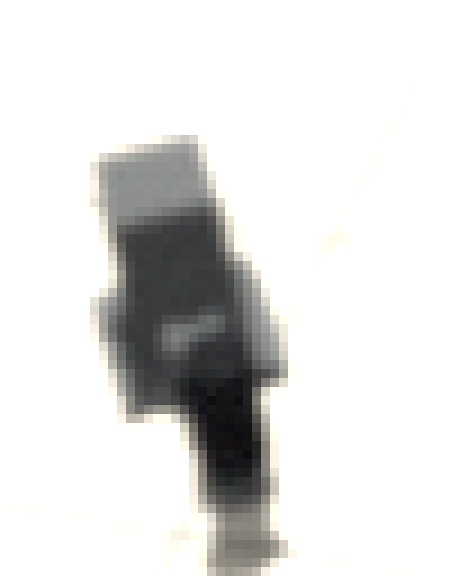

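View pics/side0c.png

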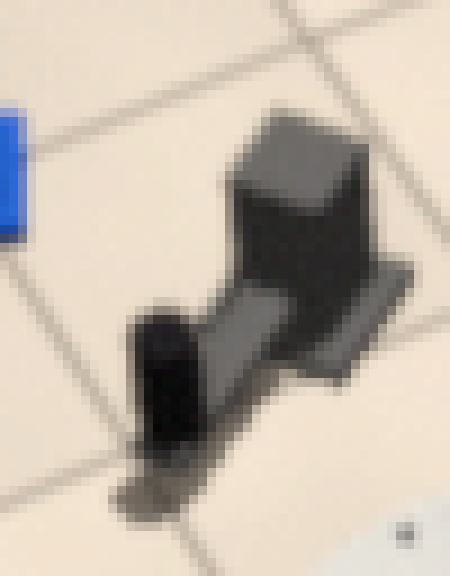

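```bash
cat > m4.py <<'E'
from m1 import *
Zn=np.array([0,0,1.])
H={'scene0':((208,184),[(97,158),(195,140),(215,205),(115,232)],(223,388)),'side0':((271,126),[(280,108),(369,150),(325,212),(229,180)],(163,328))}
for t,(o,cs,kn) in H.items():
    p,d,m=load(t)
    q=onplane(np.array(cs)/9+np.array(o)-.5,m,Zn,0.075)
    print(t,(q*1000).round(0).tolist(),'ctr',q.mean(0).round(4),'sides',np.linalg.norm(q-np.roll(q,1,0),axis=1).round(3))
    k=onplane(np.array([kn])/9+np.array(o)-.5,m,Zn,0.080)[0]
    dv=k-q.mean(0); print('knob',k.round(4),np.hypot(*dv[:2]).round(4),'dir',np.degrees(np.arctan2(dv[1],dv[0])).round(1))
    e=q-np.roll(q,1,0); print('edge dirs mod90',(np.degrees(np.arctan2(e[:,1],e[:,0]))%90).round(1))
    hsv=cv2.cvtColor(p,cv2.COLOR_RGB2HSV)
    # black knob mask whole
    s=(hsv[...,2]<26)&(u>o[0])&(u<o[0]+50)&(v>o[1])&(v<o[1]+64); ys,xs=np.nonzero(s); print('black ctr',xs.mean(),ys.mean(),len(xs))
    kk=onplane([(xs.mean(),ys.mean())],m,Zn,0.058)[0]; dv=kk-q.mean(0); print('kn mid',kk.round(4),np.hypot(*dv[:2]).round(4),np.degrees(np.arctan2(dv[1],dv[0])).round(1))
E
python3 m4.py
```

```text
scene0 [[478.0, -295.0, 75.0], [463.0, -267.0, 75.0], [491.0, -249.0, 75.0], [509.0, -276.0, 75.0]] ctr [ 0.485  -0.2716  0.075 ] sides [0.037 0.032 0.033 0.032]
knob [ 0.5722 -0.2145  0.08  ] 0.1042 dir 33.2
edge dirs mod90 [30.9 28.3 32.3 35.2]
black ctr 232.71641791044777 230.38805970149255 67
kn mid [ 0.5659 -0.2192  0.058 ] 0.0963 32.9
side0 [[480.0, -297.0, 75.0], [462.0, -265.0, 75.0], [488.0, -247.0, 75.0], [509.0, -276.0, 75.0]] ctr [ 0.4848 -0.2711  0.075 ] sides [0.036 0.036 0.031 0.036]
knob [ 0.5591 -0.2244  0.08  ] 0.0878 dir 32.2
edge dirs mod90 [34.8 28.8 34.1 37.2]
black ctr 296.1849315068493 161.92465753424656 146
kn mid [ 0.5323 -0.2312  0.058 ] 0.0621 40.1
```

```bash
cat > g.py <<'E'
from h import *
# tool rotation from crank frame: tool x = crank x, tool z = -crank z
def toolR(zc,psi,ref=None):
    zc=np.array(zc,float); zc/=np.linalg.norm(zc)
    ex=np.array([1,0,0])-zc[0]*zc; ex/=np.linalg.norm(ex); ey=np.cross(zc,ex)
    x=np.cos(psi)*ex+np.sin(psi)*ey
    return np.stack([x,np.cross(-zc,x),-zc],1)
def delta(tp,tR):
    s=r.get_state(); R0=R.from_quat(s['eef_rot']).as_matrix()
    d=R0.T@(np.array(tp)-s['tool_pos'])/0.06
    w=np.degrees(R.from_matrix(R0.T@tR).as_rotvec())/6
    print('t',s['clock'].round(2) if hasattr(s['clock'],'round') else s['clock'],'pos',s['tool_pos'].round(4),'q',np.round(s['q'],2),'F',s['contact_force'].round(1),'M',s['moment'].round(2),'open',round(s['opening']*88.1,1))
    print('dxyz',d.round(3),'a',w.round(3),'rows',np.linalg.norm(d)*60/62.5,np.linalg.norm(w)*6/10.7)
E
python3 -c "
from g import *
delta([.485,-.271,.20],toolR([0,0,1],np.radians(32.5)))"
```

```text
t 0.15 pos [ 0.2534 -0.5709  0.2631] q [ 1.19  0.69 -0.19  1.57  0.16  0.9  -0.22] F [-0.1  0.5  0.4] M [ 0.01 -0.05 -0.02] open 87.9
dxyz [ 5.556 -3.     1.055] a [-0.013 -0.    -1.426] rows 6.145807158831688 0.7998485615981378
```

{"api": "servo_tool", "payload": {
  "deltas": [
    {"dx": 0.9,"dy": -0.48,"dz": 0.1,"az": -0.4},
    {"dx": 1.8,"dy": -0.96,"dz": 0.3,"az": -0.8},
    {"dx": 2.7,"dy": -1.44,"dz": 0.5,"az": -1.2},
    {"dx": 3.6,"dy": -1.92,"dz": 0.7,"az": -1.43},
    {"dx": 4.5,"dy": -2.4,"dz": 0.9,"az": -1.43},
    {"dx": 5.2,"dy": -2.8,"dz": 1.05,"az": -1.43},
    {"dx": 5.55,"dy": -3.0,"dz": 1.05,"az": -1.43},
    {"dx": 5.55,"dy": -3.0,"dz": 1.05,"az": -1.43},
    {"dx": 5.55,"dy": -3.0,"dz": 1.05,"az": -1.43}
  ]
}}

```text
schema error: expected keys dx, dy, dz, ax, ay, az, hand
```

Run:
```python
from g import *
p,d,m=snap('wrist','w1')
delta([.485,-.271,.058],toolR([0,0,1],np.radians(32.5)))
```

```text
t 0.2 pos [ 0.2534 -0.5709  0.2632] q [ 1.19  0.69 -0.19  1.57  0.16  0.9  -0.22] F [0.1 0.5 0.1] M [ 0.01  0.01 -0.03] open 88.2
dxyz [ 5.556 -3.     3.423] a [-0.01   0.    -1.427] rows 6.895315549466304 0.8003284747796189
```

View pics/w1.png

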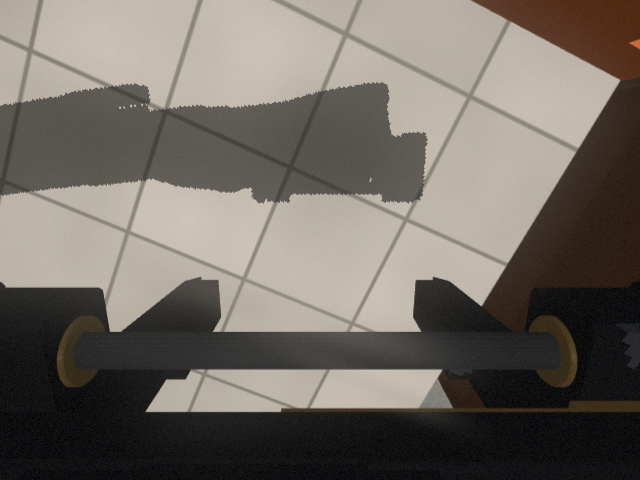

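The call was refused because every row needs all seven keys, so the arm is still at its start pose. I'll resend it with every key filled in.

{"api": "servo_tool", "payload": {
  "deltas": [
    {"dx": 0.9,"dy": -0.48,"dz": 0.1,"ax": 0,"ay": 0,"az": -0.4,"hand": 88},
    {"dx": 1.8,"dy": -0.96,"dz": 0.3,"ax": 0,"ay": 0,"az": -0.8,"hand": 88},
    {"dx": 2.7,"dy": -1.44,"dz": 0.5,"ax": 0,"ay": 0,"az": -1.2,"hand": 88},
    {"dx": 3.6,"dy": -1.92,"dz": 0.7,"ax": 0,"ay": 0,"az": -1.43,"hand": 88},
    {"dx": 4.5,"dy": -2.4,"dz": 0.9,"ax": 0,"ay": 0,"az": -1.43,"hand": 88},
    {"dx": 5.2,"dy": -2.8,"dz": 1.05,"ax": 0,"ay": 0,"az": -1.43,"hand": 88},
    {"dx": 5.55,"dy": -3.0,"dz": 1.05,"ax": 0,"ay": 0,"az": -1.43,"hand": 88},
    {"dx": 5.55,"dy": -3.0,"dz": 1.05,"ax": 0,"ay": 0,"az": -1.43,"hand": 88},
    {"dx": 5.55,"dy": -3.0,"dz": 1.05,"ax": 0,"ay": 0,"az": -1.43,"hand": 88}
  ]
}}

```text
clock: 1.32
tool_pos: [0.4838, -0.2733, 0.2007]
eef_rot: [0.96, 0.279, -0.001, 0.0]
contact_force: [-0.3, -0.7, -0.2]
opening: 0.998
```

Run:
```python
from g import *
p,d,m=snap('wrist','w2')
delta([.485,-.271,.058],toolR([0,0,1],np.radians(32.5)))
```

```text
t 1.375 pos [ 0.4836 -0.2736  0.2008] q [ 0.53  0.68 -0.16  1.84  0.18  0.63 -0.75] F [ 0.4 -0.4 -0.5] M [-0.05  0.03 -0.01] open 87.6
dxyz [ 0.046 -0.026  2.379] a [ 0.006  0.014 -0.025] rows 2.2846383341774197 0.01623626306133694
```

View pics/w2.png

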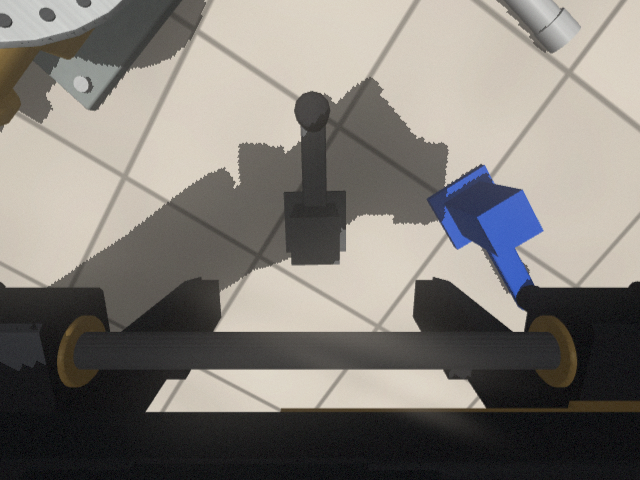

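Run:
```python
from m1 import *
p,d,m=load('w2'); P=cloud(d,m); hsv=cv2.cvtColor(p,cv2.COLOR_RGB2HSV)
ok=d>0
box=ok&(u>270)&(u<360)&(v>80)&(v<275)
h=box&(abs(P[...,2]-.0755)<.004)&(v>185); q=P[h]; print('hub top',len(q),q.mean(0).round(4))
rc=cv2.minAreaRect((q[:,:2]*1000).astype(np.float32)); print(rc)
ys,xs=np.nonzero(h); print(xs.min(),xs.max(),ys.min(),ys.max())
k=box&(P[...,2]>.072)&(v<135); q=P[k]; print('knob',len(q),q.mean(0).round(4),q.min(0).round(3),q.max(0).round(3))
b=ok&(hsv[...,0]>100)&(hsv[...,0]<130)&(hsv[...,1]>150)&(P[...,2]>.005); q=P[b]; 
s=r.get_state(); R0=R.from_quat(s['eef_rot']).as_matrix(); t=(q-s['tool_pos'])@R0; print('blue in tool',t.min(0).round(3),t.max(0).round(3)); 
near=b&(abs(((P-s['tool_pos'])@R0)[...,0])<.03); t=(P[near]-s['tool_pos'])@R0; print('blue near fingers',len(t),t.min(0).round(3) if len(t) else '')
# hub edges left/right
print('table',np.median(P[ok&(abs(P[...,2])<.01)][:,2]))
```

```text
hub top 2387 [ 0.4825 -0.2726  0.0746]
((481.8981018066406, -272.90447998046875), (36.53240966796875, 36.00862121582031), 33.643157958984375)
290 339 216 265
knob 1065 [ 0.5569 -0.2234  0.0791] [ 0.545 -0.235  0.072] [ 0.569 -0.212  0.081]
blue in tool [-0.064 -0.058 -0.08 ] [0.05  0.19  0.195]
blue near fingers 3072 [-0.03  -0.058 -0.08 ]
table -0.0003572658020730701
```

Run:
```python
from m1 import *
from g import *
p,d,m=load('w2'); P=cloud(d,m); hsv=cv2.cvtColor(p,cv2.COLOR_RGB2HSV)
s=r.get_state(); R0=R.from_quat(s['eef_rot']).as_matrix(); T=(P-s['tool_pos'])@R0
b=(d>0)&(hsv[...,0]>100)&(hsv[...,0]<130)&(hsv[...,1]>150)&(P[...,2]>.003)&(P[...,2]<.1)&(u>400)
t=T[b];print(t.min(0).round(3),t.max(0).round(3)); t=t[abs(t[:,0])<.02]; print(len(t),t.min(0) if len(t) else '')
delta([.482,-.2728,.058],toolR([0,0,1],np.radians(33.5)))
```

```text
[-0.064  0.115  0.124] [0.05  0.19  0.195]
2143 [-0.01999564  0.11488855  0.12405899]
t 1.375 pos [ 0.4836 -0.2736  0.2008] q [ 0.53  0.68 -0.16  1.84  0.18  0.63 -0.75] F [ 0.4 -0.4 -0.5] M [-0.05  0.03 -0.01] open 87.6
dxyz [-0.012 -0.027  2.379] a [ 0.006  0.014 -0.191] rows 2.2843388274995826 0.10760078110469071
```

Hub at (0.482, -0.273), top at z = 0.075, knob 90 mm away at 33.5°, all matching the given sizes. The blue part is clear of the fingers, 115 mm off along the tool's y. I'll descend and grip.

{"api": "servo_tool", "payload": {
  "deltas": [
    {"dx": -0.01,"dy": -0.03,"dz": 0.9,"ax": 0,"ay": 0,"az": -0.19,"hand": 88},
    {"dx": -0.01,"dy": -0.03,"dz": 1.7,"ax": 0,"ay": 0,"az": -0.19,"hand": 88},
    {"dx": -0.01,"dy": -0.03,"dz": 2.2,"ax": 0,"ay": 0,"az": -0.19,"hand": 88},
    {"dx": -0.01,"dy": -0.03,"dz": 2.38,"ax": 0,"ay": 0,"az": -0.19,"hand": 88},
    {"dx": -0.01,"dy": -0.03,"dz": 2.38,"ax": 0,"ay": 0,"az": -0.19,"hand": 60},
    {"dx": -0.01,"dy": -0.03,"dz": 2.38,"ax": 0,"ay": 0,"az": -0.19,"hand": 30},
    {"dx": -0.01,"dy": -0.03,"dz": 2.38,"ax": 0,"ay": 0,"az": -0.19,"hand": 30},
    {"dx": -0.01,"dy": -0.03,"dz": 2.38,"ax": 0,"ay": 0,"az": -0.19,"hand": 30},
    {"dx": -0.01,"dy": -0.03,"dz": 2.38,"ax": 0,"ay": 0,"az": -0.19,"hand": 25}
  ],
  "newtons": 55
}}

```text
clock: 2.5
tool_pos: [0.4836, -0.2705, 0.0583]
eef_rot: [0.957, 0.29, 0.0, 0.0]
contact_force: [0.7, 0.4, -0.9]
opening: 0.455
```

Run:
```python
from g import *
p,d,m=snap('wrist','w3')
s=r.get_state();print(s['tool_pos'],R.from_quat(s['eef_rot']).as_matrix().round(3),s['opening']*88.1,s['contact_force'],s['moment'])
n=np.array([.4425,-.0955,.892]); n/=np.linalg.norm(n)
seat=np.array([.5597,-.0146,.1045])+.01*n
delta(seat+n*(.058+.06),toolR(n,np.radians(137.2)))
delta(seat+n*(.058+.06),toolR(n,np.radians(47.2)))
```

```text
[ 0.48400205 -0.27080674  0.0582841 ] [[ 0.832  0.554  0.001]
 [ 0.554 -0.832 -0.001]
 [ 0.001  0.001 -1.   ]] 36.15997994012406 [ 0.18630343 -2.0197092   0.84587729] [-0.50253078 -0.24001838 -0.00209669]
t 2.55 pos [ 0.484  -0.2708  0.0583] q [ 0.48  0.92 -0.09  1.91  0.24  0.32 -0.79] F [ 0.2 -2.   0.8] M [-0.5  -0.24 -0.  ] open 36.2
dxyz [ 4.091 -2.158 -2.673] a [  5.128   0.756 -17.13 ] rows 5.128817469458465 10.035791477615366
t 2.55 pos [ 0.484  -0.2708  0.0583] q [ 0.48  0.92 -0.09  1.91  0.24  0.32 -0.79] F [ 0.2 -2.   0.8] M [-0.5  -0.24 -0.  ] open 36.2
dxyz [ 4.091 -2.158 -2.673] a [ 3.622 -2.691 -2.449] rows 5.128817469458465 2.8786299413588816
```

View pics/w3.png

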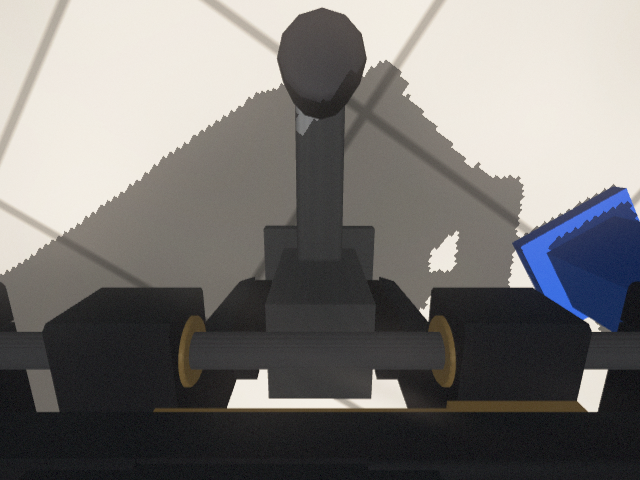

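Run:
```python
from m1 import *
p,d,m=load('w3'); P=cloud(d,m)
s=r.get_state(); R0=R.from_quat(s['eef_rot']).as_matrix(); T=(P-s['tool_pos'])@R0
b=(d>0)&(u>262)&(u<380)&(v>290)&(v<400)&(abs(P[...,2]-.075)<.004)
t=T[b]; print(len(t),t.mean(0).round(4),np.percentile(t,[1,99],axis=0).round(4))
k=(d>0)&(u>270)&(u<370)&(v>0)&(v<80)&(P[...,2]>.074); t=T[k]; print('knob',len(t),np.percentile(t,[1,50,99],axis=0).round(4))
ft=(d>0)&(u>255)&(u<385)&(v>215)&(v<262)&(abs(P[...,2]-.008)<.003); t=T[ft]; print('foot',len(t),np.percentile(t,[1,99],axis=0).round(4))
```

```text
6556 [-0.0006  0.0009 -0.0162] [[-0.0203 -0.0169 -0.0177]
 [ 0.0159  0.0196 -0.0133]]
knob 5236 [[ 0.0821 -0.0099 -0.0226]
 [ 0.0892  0.0009 -0.021 ]
 [ 0.098   0.0119 -0.0185]]
foot 1820 [[ 0.0083 -0.0271  0.0484]
 [ 0.0254  0.0283  0.0525]]
```

{"api": "servo_tool", "payload": {
  "deltas": [
    {"dx": 0,"dy": 0,"dz": -0.8,"ax": 0,"ay": 0,"az": 0,"hand": 25},
    {"dx": 0,"dy": 0,"dz": -1.7,"ax": 0,"ay": 0,"az": 0,"hand": 25},
    {"dx": 0.3,"dy": -0.15,"dz": -2.5,"ax": 0.26,"ay": 0.04,"az": -0.86,"hand": 25},
    {"dx": 0.8,"dy": -0.4,"dz": -3.2,"ax": 0.77,"ay": 0.11,"az": -2.57,"hand": 25},
    {"dx": 1.4,"dy": -0.7,"dz": -3.5,"ax": 1.28,"ay": 0.19,"az": -4.28,"hand": 25},
    {"dx": 2.0,"dy": -1.0,"dz": -3.6,"ax": 1.8,"ay": 0.26,"az": -6.0,"hand": 25},
    {"dx": 2.6,"dy": -1.25,"dz": -3.6,"ax": 2.3,"ay": 0.34,"az": -7.7,"hand": 25},
    {"dx": 3.2,"dy": -1.5,"dz": -3.5,"ax": 2.8,"ay": 0.42,"az": -9.4,"hand": 25},
    {"dx": 3.8,"dy": -1.75,"dz": -3.4,"ax": 3.3,"ay": 0.49,"az": -11.1,"hand": 25},
    {"dx": 4.3,"dy": -1.94,"dz": -3.3,"ax": 3.84,"ay": 0.57,"az": -12.8,"hand": 25}
  ]
}}

```text
clock: 3.8
tool_pos: [0.6338, -0.0297, 0.2546]
eef_rot: [0.551, 0.813, -0.028, -0.186]
contact_force: [0.9, -0.1, -4.6]
opening: 0.406
```

Run:
```python
from g import *
n=np.array([.4425,-.0955,.892]); n/=np.linalg.norm(n)
seat=np.array([.5597,-.0146,.1045])+.01*n
delta(seat+n*(.058+.06),toolR(n,np.radians(137.2)))
```

```text
t 3.8 pos [ 0.6338 -0.0297  0.2546] q [ 0.31  0.94 -0.64  1.18  0.28  1.47  0.12] F [ 0.9 -0.1 -4.6] M [-0.29 -0.81  0.05] open 35.8
dxyz [-0.025 -0.089  0.661] a [ 1.258  0.163 -4.271] rows 0.6410626171887598 2.4985991360418143
```

{"api": "servo_tool", "payload": {
  "deltas": [
    {"dx": 0,"dy": -0.05,"dz": 0.1,"ax": 0.5,"ay": 0.06,"az": -1.6,"hand": 25},
    {"dx": 0,"dy": -0.09,"dz": 0.3,"ax": 1.0,"ay": 0.12,"az": -3.2,"hand": 25},
    {"dx": 0,"dy": -0.09,"dz": 0.5,"ax": 1.26,"ay": 0.16,"az": -4.27,"hand": 25},
    {"dx": 0,"dy": -0.09,"dz": 0.66,"ax": 1.26,"ay": 0.16,"az": -4.27,"hand": 25},
    {"dx": 0,"dy": -0.09,"dz": 0.66,"ax": 1.26,"ay": 0.16,"az": -4.27,"hand": 25},
    {"dx": 0,"dy": -0.09,"dz": 0.66,"ax": 1.26,"ay": 0.16,"az": -4.27,"hand": 25}
  ]
}}

```text
clock: 4.55
tool_pos: [0.616, -0.0267, 0.2208]
eef_rot: [0.347, 0.909, -0.034, -0.228]
contact_force: [0.3, 0.2, -4.5]
opening: 0.403
```

Run:
```python
from g import *
n=np.array([.4425,-.0955,.892]); n/=np.linalg.norm(n)
seat=np.array([.5597,-.0146,.1045])+.01*n
for c in ['scene','side','wrist']: snap(c,c[:2]+'4')
delta(seat+n*(.058+.06),toolR(n,np.radians(137.2)))
a=[]
for t,(x0,y0) in {'sc4':(260,150),'si4':(270,130)}.items():
    a.append(cv2.resize(cv2.imread(f'pics/{t}.png')[y0:y0+120,x0:x0+80],None,fx=5,fy=5,interpolation=cv2.INTER_CUBIC))
cv2.imwrite('pics/z4.png',np.hstack(a))
```

```text
t 4.7 pos [ 0.6161 -0.0265  0.2211] q [ 0.3   1.03 -0.72  1.17  0.39  1.56  0.48] F [-0.  -0.2 -4.9] M [-0.21 -0.96  0.03] open 35.4
dxyz [-0.021  0.006  0.034] a [ 0.036  0.021 -0.066] rows 0.03909564151649285 0.04403470530011551
```

View pics/z4.png

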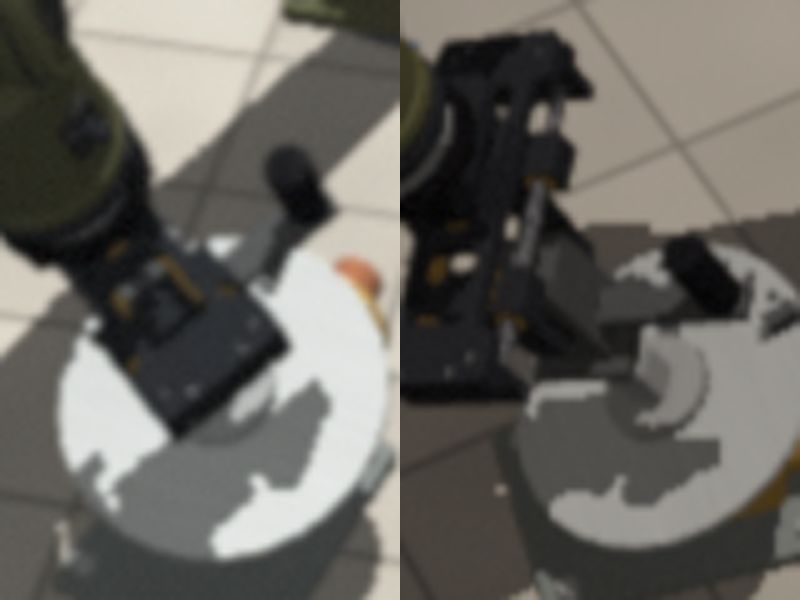

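View pics/wr4.png

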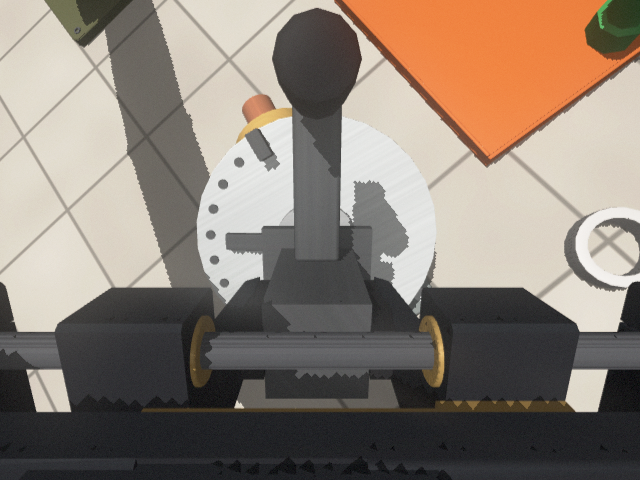

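```bash
cat > m5.py <<'E'
from m1 import *
import sys
def wd(t,s):
    p,d,m=load(t); P=cloud(d,m); hsv=cv2.cvtColor(p,cv2.COLOR_RGB2HSV)
    c0=np.array([.5597,-.0146,.1045]); n=np.array([.4425,-.0955,.892]); n/=np.linalg.norm(n)
    c=c0
    for _ in range(6):
        e=(P-c)@n; rad=np.linalg.norm(P-c0-e[...,None]*n,axis=-1)
        sel=(d>0)&(abs(e)<.005)&(rad<.1)&(hsv[...,1]<60)&(v<300)
        if _==0: sel=(d>0)&(abs(e)<.012)&(rad<.095)&(rad>.035)&(hsv[...,2]>170)&(v<300)
        Q=P[sel]; c=Q.mean(0); n=np.linalg.svd(Q-c,full_matrices=False)[2][2]; n*=np.sign(n[2])
    mk=sel.astype(np.uint8)*255
    # rim: outermost selected pixel per angle
    ex=np.array([1,0,0])-n[0]*n; ex/=np.linalg.norm(ex); ey=np.cross(n,ex)
    cs,_=cv2.findContours(mk,cv2.RETR_EXTERNAL,cv2.CHAIN_APPROX_NONE); k=np.concatenate([x[:,0] for x in cs])
    q=onplane(k,m,n,c@n); a=np.stack([(q-c0)@ex,(q-c0)@ey],-1)
    a=a[(np.hypot(*a.T)>.08)]
    k=k
    for _ in range(8):
        A=np.c_[2*a,np.ones(len(a))]; s_=np.linalg.lstsq(A,(a**2).sum(1),rcond=None)[0]
        rr=np.sqrt(s_[2]+s_[:2]@s_[:2]); res=np.linalg.norm(a-s_[:2],axis=1)-rr
        a=a[abs(res)<max(.001,1.5*res.std())]
    C=c0+ex*s_[0]+ey*s_[1]; C+=n*((c-C)@n)
    R0=R.from_quat(s['eef_rot']).as_matrix()
    print('n',n.round(4),'n tool',(n@R0).round(4),'C',C.round(4),'r',rr.round(4),len(a),'C tool',((C-s['tool_pos'])@R0).round(4))
    return p,d,m,P,hsv,C,n,ex,ey,R0
if __name__=='__main__':
    s=r.get_state()
    p,d,m,P,hsv,C,n,ex,ey,R0=wd(sys.argv[1],s)
    T=(P-s['tool_pos'])@R0
    b=(d>0)&(u>262)&(u<380)&(v>270)&(v<400)&(abs(T[...,2]+.016)<.003)
    t=T[b]; print('hub',np.percentile(t,[1,99],axis=0).round(4))
    b=(d>0)&(u>255)&(u<385)&(v>215)&(v<262)&(abs(T[...,2]-.050)<.004); t=T[b]; print('foot',len(t),np.percentile(t,[1,99],axis=0).round(4))
    k=(d>0)&(u>260)&(u<370)&(v>0)&(v<80)&(T[...,2]<-.01); t=T[k]; print('knob',len(t),np.percentile(t,[1,50,99],axis=0).round(4))
    uv=np.stack([u,v],-1).reshape(-1,2)
    for nm,off,r0,r1 in [('rib',.004,.066,.089),('ptr',.006,.034,.064)]:
        q=onplane(uv,m,n,C@n+off).reshape(480,640,3)-C
        a,b=q@ex,q@ey; rad=np.hypot(a,b); ang=np.degrees(np.arctan2(b,a))
        w=(rad>r0)&(rad<r1)&(hsv[...,2]<150)&(hsv[...,1]<80)&(v<300)
        nl,lab,st,ce=cv2.connectedComponentsWithStats(w.astype(np.uint8))
        for i in range(1,nl):
            if st[i,4]>=150: w=lab==i; print(nm,st[i,4],'px',ce[i].round(1),'rad',rad[w].mean().round(4),'ang',ang[w].mean().round(1))
    x=R0[:,0]; print('tool x ang',np.degrees(np.arctan2(x@ey,x@ex)).round(1))
E
python3 m5.py wr4
```

```text
n [ 0.4438 -0.0964  0.8909] n tool [-0.0041  0.0041 -1.    ] C [ 0.5574 -0.0151  0.103 ] r 0.089 415 C tool [-0.0004 -0.0015  0.1324]
hub [[-0.0194 -0.0186 -0.0177]
 [ 0.0168  0.0183 -0.0134]]
foot 1842 [[ 0.0095 -0.0288  0.0472]
 [ 0.0266  0.0265  0.0533]]
knob 5220 [[ 0.0831 -0.0118 -0.0226]
 [ 0.0902 -0.001  -0.0209]
 [ 0.0988  0.01   -0.0185]]
rib 1736 px [316.6 131.9] rad 0.0777 ang 136.4
rib 564 px [260.5 146. ] rad 0.0779 ang 166.1
rib 219 px [208.  274.2] rad 0.0875 ang -115.7
rib 186 px [242.  294.5] rad 0.0711 ang -96.8
rib 203 px [390.7 294.3] rad 0.0713 ang 10.3
ptr 2120 px [316.6 175. ] rad 0.0492 ang 136.3
ptr 7492 px [334.4 255.2] rad 0.0477 ang -10.2
tool x ang 136.8
```

The wrist view confirms the alignment: dial centre within about 1 mm of the hub axis, rib at 166.1°, and the arm square to the pointer. Descending onto the spindle.

{"api": "servo_tool", "payload": {
  "deltas": [
    {"dx": 0.015,"dy": -0.015,"dz": 0.2,"ax": 0,"ay": 0,"az": 0,"hand": 25},
    {"dx": 0.015,"dy": -0.015,"dz": 0.4,"ax": 0,"ay": 0,"az": 0,"hand": 25},
    {"dx": 0.015,"dy": -0.015,"dz": 0.5,"ax": 0,"ay": 0,"az": 0,"hand": 25},
    {"dx": 0.015,"dy": -0.015,"dz": 0.58,"ax": 0,"ay": 0,"az": 0,"hand": 25},
    {"dx": 0.015,"dy": -0.015,"dz": 0.66,"ax": 0,"ay": 0,"az": 0,"hand": 25},
    {"dx": 0.015,"dy": -0.015,"dz": 0.66,"ax": 0,"ay": 0,"az": 0,"hand": 25}
  ]
}}

```text
clock: 5.45
tool_pos: [0.597, -0.0225, 0.1854]
eef_rot: [0.347, 0.909, -0.034, -0.229]
contact_force: [-0.0, -0.3, -4.4]
opening: 0.402
```

```bash
cat > st.py <<'E'
from g import *
n=np.array([.4430,-.096,.8914]); n/=np.linalg.norm(n)
C=np.array([.5593,-.0147,.1043])
s=r.get_state(); R0=R.from_quat(s['eef_rot']).as_matrix()
h=(s['tool_pos']-C)@n-.068; 
ex=np.array([1,0,0])-n[0]*n; ex/=np.linalg.norm(ex); ey=np.cross(n,ex); x=R0[:,0]
print('t',s['clock'],'height above home mm',(h*1000).round(1),'F tool',(s['contact_force']@R0).round(1),'M tool',(s['moment']@R0).round(2),'psi',np.degrees(np.arctan2(x@ey,x@ex)).round(2),'open',round(s['opening']*88.1,1),'axis off tool',((s['tool_pos']-C)@R0*1000).round(1),'n tool',(n@R0).round(3),'q',s['q'].round(2))
E
python3 st.py
```

```text
t 5.45 height above home mm 21.7 F tool [-1.9  0.7  3.9] M tool [-0.48 -0.76 -0.  ] psi 136.84 open 35.5 axis off tool [  2.1  -0.7 -89.7] n tool [-0.002  0.002 -1.   ] q [ 0.32  1.04 -0.72  1.27  0.41  1.46  0.45]
```

{"api": "servo_tool", "payload": {
  "deltas": [
    {"dx": 0,"dy": 0,"dz": 0.08,"ax": 0,"ay": 0,"az": 0,"hand": 25},
    {"dx": 0,"dy": 0,"dz": 0.16,"ax": 0,"ay": 0,"az": 0,"hand": 25},
    {"dx": 0,"dy": 0,"dz": 0.22,"ax": 0,"ay": 0,"az": 0,"hand": 25},
    {"dx": 0,"dy": 0,"dz": 0.26,"ax": 0,"ay": 0,"az": 0,"hand": 25},
    {"dx": 0,"dy": 0,"dz": 0.28,"ax": 0,"ay": 0,"az": 0,"hand": 25}
  ]
}}

```text
clock: 6.08
tool_pos: [0.5898, -0.0209, 0.1705]
eef_rot: [0.347, 0.909, -0.034, -0.229]
contact_force: [1.1, -0.1, -3.9]
opening: 0.401
```

```bash
python3 st.py
```

```text
t 6.075 height above home mm 5.1 F tool [-2.4  1.4  3. ] M tool [-0.48 -0.86 -0.01] psi 136.84 open 35.3 axis off tool [  2.   -0.6 -73.1] n tool [-0.002  0.003 -1.   ] q [ 0.32  1.05 -0.72  1.3   0.42  1.42  0.44]
```

{"api": "servo_tool", "payload": {
  "deltas": [
    {"dx": 0,"dy": 0,"dz": 0.03,"ax": 0,"ay": 0,"az": 0,"hand": 25},
    {"dx": 0,"dy": 0,"dz": 0.06,"ax": 0,"ay": 0,"az": 0,"hand": 25},
    {"dx": 0,"dy": 0,"dz": 0.08,"ax": 0,"ay": 0,"az": 0,"hand": 25},
    {"dx": 0,"dy": 0,"dz": 0.1,"ax": 0,"ay": 0,"az": 0,"hand": 25}
  ]
}}

```text
clock: 6.58
tool_pos: [0.5872, -0.0203, 0.1652]
eef_rot: [0.347, 0.909, -0.034, -0.229]
contact_force: [0.6, 0.4, -4.5]
opening: 0.403
```

```bash
python3 st.py
```

```text
t 6.575 height above home mm -0.8 F tool [-1.9  1.7  3.8] M tool [-0.51 -0.83 -0.02] psi 136.84 open 35.5 axis off tool [  2.   -0.5 -67.2] n tool [-0.002  0.003 -1.   ] q [ 0.32  1.05 -0.72  1.32  0.42  1.4   0.44]
```

{"api": "servo_tool", "payload": {
  "deltas": [
    {"dx": 0,"dy": 0,"dz": 0.02,"ax": 0,"ay": 0,"az": 0,"hand": 25},
    {"dx": 0,"dy": 0,"dz": 0.03,"ax": 0,"ay": 0,"az": 0,"hand": 25},
    {"dx": 0,"dy": 0,"dz": 0.04,"ax": 0,"ay": 0,"az": 0,"hand": 25}
  ]
}}

```text
clock: 6.95
tool_pos: [0.5871, -0.0203, 0.1649]
eef_rot: [0.347, 0.909, -0.034, -0.228]
contact_force: [3.6, -2.3, 9.7]
opening: 0.4
```

```bash
python3 st.py
```

```text
t 6.95 height above home mm -1.1 F tool [ -0.1  -1.7 -10.5] M tool [ 0.48 -0.25 -0.03] psi 136.8 open 35.2 axis off tool [  1.8  -0.4 -66.9] n tool [-0.004  0.004 -1.   ] q [ 0.32  1.05 -0.72  1.32  0.42  1.4   0.44]
```

Seated: about 14 N of axial contact at the expected height. Now I'll turn it clockwise, about the hub axis.

{"api": "servo_tool", "payload": {
  "deltas": [
    {"dx": 0,"dy": 0.003,"dz": -0.01,"ax": 0,"ay": 0,"az": 1.2,"hand": 25},
    {"dx": -0.001,"dy": 0.006,"dz": -0.01,"ax": 0,"ay": 0,"az": 2.4,"hand": 25},
    {"dx": -0.002,"dy": 0.009,"dz": -0.01,"ax": 0,"ay": 0,"az": 3.6,"hand": 25},
    {"dx": -0.003,"dy": 0.012,"dz": -0.01,"ax": 0,"ay": 0,"az": 4.8,"hand": 25},
    {"dx": -0.005,"dy": 0.015,"dz": -0.01,"ax": 0,"ay": 0,"az": 6.0,"hand": 25},
    {"dx": -0.007,"dy": 0.017,"dz": -0.01,"ax": 0,"ay": 0,"az": 7.2,"hand": 25},
    {"dx": -0.009,"dy": 0.019,"dz": -0.01,"ax": 0,"ay": 0,"az": 8.4,"hand": 25},
    {"dx": -0.011,"dy": 0.021,"dz": -0.01,"ax": 0,"ay": 0,"az": 9.4,"hand": 25},
    {"dx": -0.013,"dy": 0.022,"dz": -0.01,"ax": 0,"ay": 0,"az": 10.2,"hand": 25},
    {"dx": -0.013,"dy": 0.022,"dz": -0.01,"ax": 0,"ay": 0,"az": 10.2,"hand": 25}
  ]
}}

```text
clock: 8.2
tool_pos: [0.5888, -0.0197, 0.1642]
eef_rot: [0.761, 0.606, -0.145, -0.179]
contact_force: [3.7, -1.6, 6.0]
opening: 0.4
```

```bash
python3 st.py; python3 -c "
from h import *
snap('wrist','wr5')"; python3 m5.py wr5
```

```text
t 8.2 height above home mm -1.0 F tool [-0.8  0.9 -7.2] M tool [-0.43 -0.24  0.07] psi 75.67 open 35.3 axis off tool [  1.6  -0.1 -67. ] n tool [ 0.002  0.006 -1.   ] q [ 0.19  1.   -0.41  1.32  0.2   1.33 -0.44]
n [ 0.4444 -0.0961  0.8907] n tool [ 0.0026  0.0075 -1.    ] C [ 0.5577 -0.0148  0.103 ] r 0.0889 439 C tool [-0.002  -0.0007  0.0688]
hub [[-0.0199 -0.018  -0.0177]
 [ 0.0162  0.0185 -0.0135]]
foot 1842 [[ 0.0088 -0.0283  0.0473]
 [ 0.0258  0.0271  0.0531]]
knob 5233 [[ 0.0824 -0.0111 -0.0225]
 [ 0.0895 -0.0002 -0.0208]
 [ 0.0982  0.0106 -0.0185]]
rib 4683 px [341.7 131.7] rad 0.0776 ang 65.7
rib 4120 px [450.1 248.8] rad 0.0774 ang -4.6
rib 1422 px [179.3 280.6] rad 0.0779 ang 169.4
ptr 10529 px [369.1 220. ] rad 0.05 ang 30.7
ptr 1467 px [230.5 285.7] rad 0.0491 ang 88.2
tool x ang 75.7
```

View pics/wr5.png

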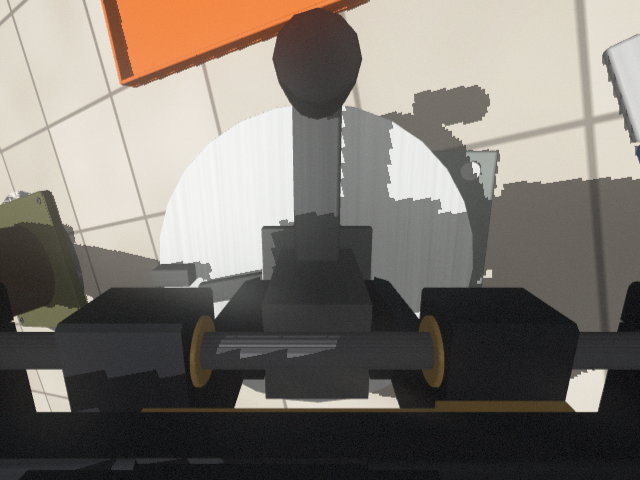

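```bash
python3 -c "
import cv2
i=cv2.imread('pics/wr5.png')[240:320,130:280]
cv2.imwrite('pics/wr5z.png',cv2.resize(i,None,fx=5,fy=5,interpolation=cv2.INTER_CUBIC))"
```

```text
(no output)
```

View pics/wr5z.png

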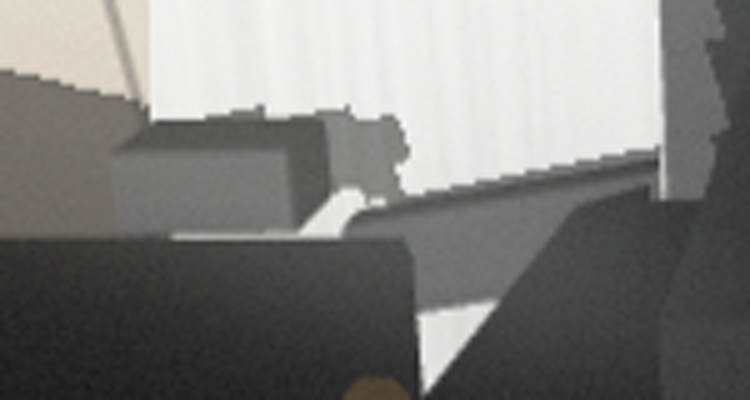

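Run:
```python
from m5 import *
s=r.get_state(); 
p,d,m,P,hsv,C,n,ex,ey,R0=wd('wr5',s)
C=C
def A(pts,off):
    q=onplane(np.array(pts)/5+np.array([130,240])-.4,m,n,C@n+off); e=q[0]-q[1]
    mid=q.mean(0)-C
    return np.degrees(np.arctan2(e@ey,e@ex)).round(1),(q-C)@ex*1000,(q-C)@ey*1000
for off in (.006,.008):
    print('ptr edges',A([(375,215),(640,175)],off),A([(425,310),(500,297)],off))
for off in (.005,.008): print('rib edge',A([(112,152),(290,150)],off))
```

```text
n [ 0.4444 -0.0961  0.8907] n tool [ 0.0026  0.0075 -1.    ] C [ 0.5577 -0.0148  0.103 ] r 0.0889 439 C tool [-0.002  -0.0007  0.0688]
ptr edges (np.float64(174.5), array([-62.04800947, -31.97163387]), array([9.97951289, 7.08568608])) (np.float64(175.9), array([-60.33406919, -51.59950597]), array([-2.37217315, -2.99188243]))
ptr edges (np.float64(174.5), array([-61.20166542, -31.45342388]), array([10.57255924,  7.71030416])) (np.float64(175.9), array([-59.50642427, -50.86715537]), array([-1.64436957, -2.25731781]))
rib edge (np.float64(166.1), array([-88.31871073, -69.08815577]), array([24.12970624, 19.38651583]))
rib edge (np.float64(166.1), array([-86.62849374, -67.71094015]), array([24.78413736, 20.11814832]))
```

{"api": "servo_tool", "payload": {
  "deltas": [
    {"dx": 0,"dy": 0.001,"dz": 0,"ax": 0,"ay": 0,"az": 0.6,"hand": 25},
    {"dx": 0,"dy": 0.003,"dz": 0,"ax": 0,"ay": 0,"az": 1.2,"hand": 25},
    {"dx": 0,"dy": 0.004,"dz": 0,"ax": 0,"ay": 0,"az": 1.5,"hand": 25},
    {"dx": 0,"dy": 0.004,"dz": 0,"ax": 0,"ay": 0,"az": 1.5,"hand": 25},
    {"dx": 0,"dy": 0.004,"dz": 0,"ax": 0,"ay": 0,"az": 1.5,"hand": 25}
  ]
}}

```text
clock: 8.88
tool_pos: [0.589, -0.0197, 0.1641]
eef_rot: [0.806, 0.545, -0.158, -0.167]
contact_force: [2.4, -2.0, 6.6]
opening: 0.405
```

```bash
python3 st.py; python3 -c "
from h import *
snap('wrist','wr6');snap('scene','sc6');snap('side','si6')
i=cv2.imread('pics/wr6.png')[230:330,130:290]
a=cv2.resize(i,None,fx=5,fy=5,interpolation=cv2.INTER_CUBIC)
cv2.imwrite('pics/wr6z.png',a)
a=[]
for t,(x0,y0) in {'sc6':(260,150),'si6':(280,130)}.items():
    a.append(cv2.resize(cv2.imread(f'pics/{t}.png')[y0:y0+120,x0:x0+80],None,fx=5,fy=5,interpolation=cv2.INTER_CUBIC))
cv2.imwrite('pics/z6.png',np.hstack(a))
"
```

```text
t 8.875 height above home mm -1.1 F tool [-1.5 -0.2 -7.1] M tool [-0.38 -0.24 -0.2 ] psi 66.74 open 35.7 axis off tool [  1.6  -0.1 -66.9] n tool [ 0.003  0.005 -1.   ] q [ 0.17  0.99 -0.37  1.32  0.17  1.32 -0.57]
```

View pics/wr6z.png

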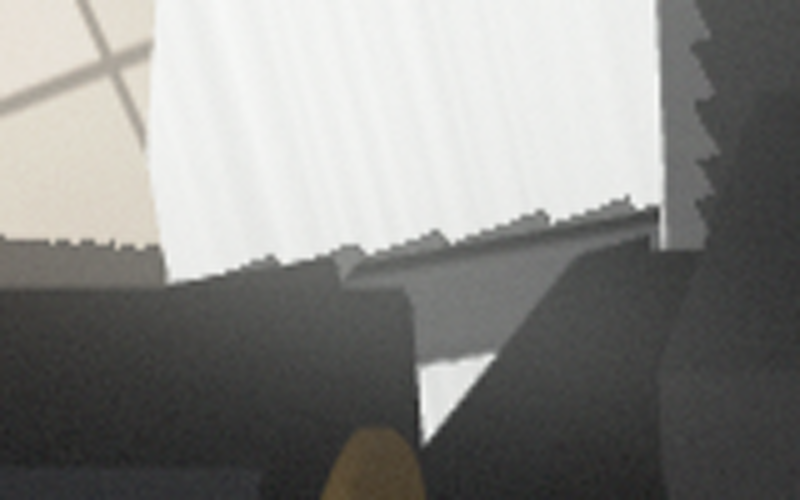

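View pics/z6.png

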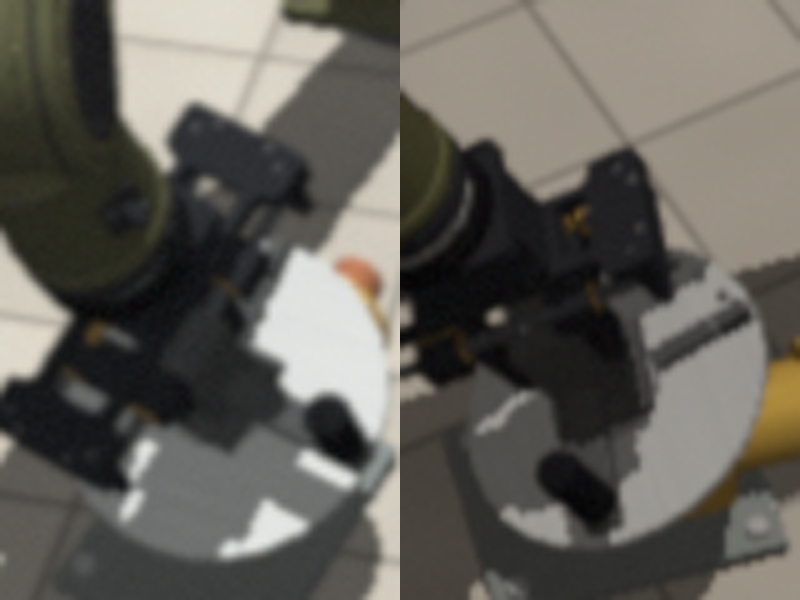

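```bash
cat > ang.py <<'E'
from m5 import *
def side(t,x0,vmax,lim=(120,205)):
    p,d,m=load(t)
    C=np.array([.5601,-.0141,.1052]) if t[:2]=='si' else np.array([.5593,-.0151,.1037])
    n=np.array([.4425,-.0955,.892]); n/=np.linalg.norm(n)
    ex=np.array([1,0,0])-n[0]*n; ex/=np.linalg.norm(ex); ey=np.cross(n,ex)
    hsv=cv2.cvtColor(p,cv2.COLOR_RGB2HSV); uv=np.stack([u,v],-1).reshape(-1,2)
    for nm,off,r0,r1 in [('rib',.004,.069,.088),('ptr',.006,.032,.066),('ptr_in',.006,.030,.045),('ptr_out',.006,.050,.064)]:
        q=onplane(uv,m,n,C@n+off).reshape(480,640,3)-C
        a,b=q@ex,q@ey; rad=np.hypot(a,b); ang=np.degrees(np.arctan2(b,a))%360
        w=(rad>r0)&(rad<r1)&(hsv[...,2]<vmax)&(ang>lim[0])&(ang<lim[1])
        nl,lab,st,ce=cv2.connectedComponentsWithStats(w.astype(np.uint8))
        for i in range(1,nl):
            if st[i,4]>=8: w=lab==i; print(t,nm,st[i,4],'px',ce[i].round(1),'rad',rad[w].mean().round(4),'ang',ang[w].mean().round(1),'+-',ang[w].std().round(1))
if __name__=='__main__':
    for a in sys.argv[1:]: side(a,None,90 if a[:2]=='si' else 125)
E
python3 ang.py si6 side0
python3 - <<'E'
from m5 import *
s=r.get_state()
p,d,m,P,hsv,C,n,ex,ey,R0=wd('wr6',s)
def A(pts,off):
    q=onplane(np.array(pts)/5+np.array([130,230])-.4,m,n,C@n+off); e=q[0]-q[1]
    return np.degrees(np.arctan2(e@ey,e@ex)).round(1)
print('ptr edges',A([(370,265),(640,224)],.007),A([(425,360),(495,350)],.007))
E
```

```text
si6 rib 24 px [337.5 183.4] rad 0.0784 ang 199.4 +- 3.2
si6 rib 31 px [346.2 193.1] rad 0.0781 ang 166.7 +- 3.1
si6 ptr 12 px [333.  188.5] rad 0.0598 ang 200.9 +- 2.3
si6 ptr 54 px [336.5 198.4] rad 0.0489 ang 165.3 +- 5.3
si6 ptr_in 24 px [332.8 200.6] rad 0.0372 ang 164.9 +- 6.6
si6 ptr_out 10 px [332.7 188.8] rad 0.0587 ang 201.2 +- 2.4
si6 ptr_out 22 px [339.1 196.9] rad 0.0569 ang 165.8 +- 4.1
side0 rib 31 px [346.2 193.1] rad 0.0781 ang 166.7 +- 3.1
n [ 0.4443 -0.0963  0.8907] n tool [ 0.0037  0.0069 -1.    ] C [ 0.5577 -0.0148  0.103 ] r 0.089 460 C tool [-0.0021 -0.0006  0.0688]
ptr edges 165.6 165.2
```

Pointer at 165.2–165.8° against rib at 166.1–166.7°, so it is aligned to within about 1°. I'll back off to mid-play, then lift straight off along the spindle.

{"api": "servo_tool", "payload": {
  "deltas": [
    {"dx": 0,"dy": 0,"dz": -0.03,"ax": 0,"ay": 0,"az": 0,"hand": 25},
    {"dx": 0,"dy": -0.002,"dz": -0.03,"ax": 0,"ay": 0,"az": -0.7,"hand": 25},
    {"dx": 0,"dy": -0.003,"dz": -0.03,"ax": 0,"ay": 0,"az": -1.4,"hand": 25},
    {"dx": 0,"dy": -0.003,"dz": -0.03,"ax": 0,"ay": 0,"az": -1.4,"hand": 25}
  ]
}}

```text
clock: 9.52
tool_pos: [0.5884, -0.0187, 0.1645]
eef_rot: [0.764, 0.602, -0.146, -0.18]
contact_force: [1.1, 1.2, -1.2]
opening: 0.405
```

```bash
python3 st.py
```

```text
t 9.525 height above home mm -1.0 F tool [1.4 1.2 0.7] M tool [-0.59  0.39  0.09] psi 75.09 open 35.7 axis off tool [  2.4  -1.  -67. ] n tool [ 0.003  0.002 -1.   ] q [ 0.19  1.   -0.41  1.32  0.2   1.33 -0.45]
```

{"api": "servo_tool", "payload": {
  "deltas": [
    {"dx": 0,"dy": 0,"dz": -0.1,"ax": 0,"ay": 0,"az": 0,"hand": 25},
    {"dx": 0,"dy": 0,"dz": -0.25,"ax": 0,"ay": 0,"az": 0,"hand": 25},
    {"dx": 0,"dy": 0,"dz": -0.45,"ax": 0,"ay": 0,"az": 0,"hand": 25},
    {"dx": 0,"dy": 0,"dz": -0.7,"ax": 0,"ay": 0,"az": 0,"hand": 25},
    {"dx": 0,"dy": 0,"dz": -1.0,"ax": 0,"ay": 0,"az": 0,"hand": 25},
    {"dx": 0,"dy": 0,"dz": -1.4,"ax": 0,"ay": 0,"az": 0,"hand": 25},
    {"dx": 0,"dy": 0,"dz": -1.8,"ax": 0,"ay": 0,"az": 0,"hand": 25}
  ]
}}

```text
clock: 10.4
tool_pos: [0.6365, -0.0305, 0.2623]
eef_rot: [0.764, 0.602, -0.147, -0.179]
contact_force: [0.3, -0.3, -4.5]
opening: 0.403
```

```bash
python3 st.py;  python3 -c "
from h import *
snap('wrist','wr7');snap('scene','sc7');snap('side','si7')
a=[]
for t,(x0,y0) in {'sc7':(260,150),'si7':(280,130)}.items():
    a.append(cv2.resize(cv2.imread(f'pics/{t}.png')[y0:y0+120,x0:x0+80],None,fx=5,fy=5,interpolation=cv2.INTER_CUBIC))
cv2.imwrite('pics/z7.png',np.hstack(a))
"; python3 ang.py si7 sc7
python3 - <<'E'
from g import *
ty=np.radians(-4.5); c=np.array([.469,.262]); 
h=c+np.array([[np.cos(ty),-np.sin(ty)],[np.sin(ty),np.cos(ty)]])@[-.035,-.045]; print('hub target',h)
psi=np.radians(85.5); x=np.array([np.cos(psi),np.sin(psi)])
tp=h+.0015*x
delta([*tp,.20],toolR([0,0,1],psi))
E
```

```text
t 10.4 height above home mm 108.6 F tool [-0.2  2.4  3.9] M tool [-0.94 -0.07  0.02] psi 75.02 open 35.5 axis off tool [   1.2   -0.8 -176.6] n tool [ 0.002  0.003 -1.   ] q [ 0.17  0.97 -0.41  1.05  0.17  1.62 -0.41]
si7 rib 28 px [337.8 183.6] rad 0.0782 ang 198.7 +- 3.5
si7 rib 31 px [346.2 193.1] rad 0.0781 ang 166.7 +- 3.1
si7 ptr 11 px [333.1 188.3] rad 0.0605 ang 201.1 +- 2.4
si7 ptr 54 px [336.5 198.4] rad 0.0489 ang 165.3 +- 5.3
si7 ptr_in 24 px [332.8 200.6] rad 0.0372 ang 164.9 +- 6.6
si7 ptr_out 9 px [332.8 188.6] rad 0.0594 ang 201.4 +- 2.4
si7 ptr_out 22 px [339.1 196.9] rad 0.0569 ang 165.8 +- 4.1
sc7 rib 38 px [298.7 201.3] rad 0.0786 ang 198.9 +- 3.4
sc7 rib 25 px [314.9 201.7] rad 0.0789 ang 165.6 +- 2.2
sc7 ptr 284 px [311.2 212.9] rad 0.0504 ang 161.1 +- 24.9
sc7 ptr_in 100 px [308.7 215.9] rad 0.0387 ang 163.8 +- 23.2
sc7 ptr_out 133 px [312.8 211.2] rad 0.0569 ang 159.1 +- 25.2
hub target [0.43057723 0.21988479]
t 10.55 pos [ 0.637  -0.0302  0.262 ] q [ 0.17  0.97 -0.41  1.05  0.17  1.62 -0.41] F [-0.2  0.7 -4.5] M [-0.23 -0.9  -0.06] open 35.6
dxyz [ 3.287 -3.412  2.834] a [-4.43  -0.269 -1.485] rows 5.299555174804636 2.6241191989186703
```

View pics/z7.png

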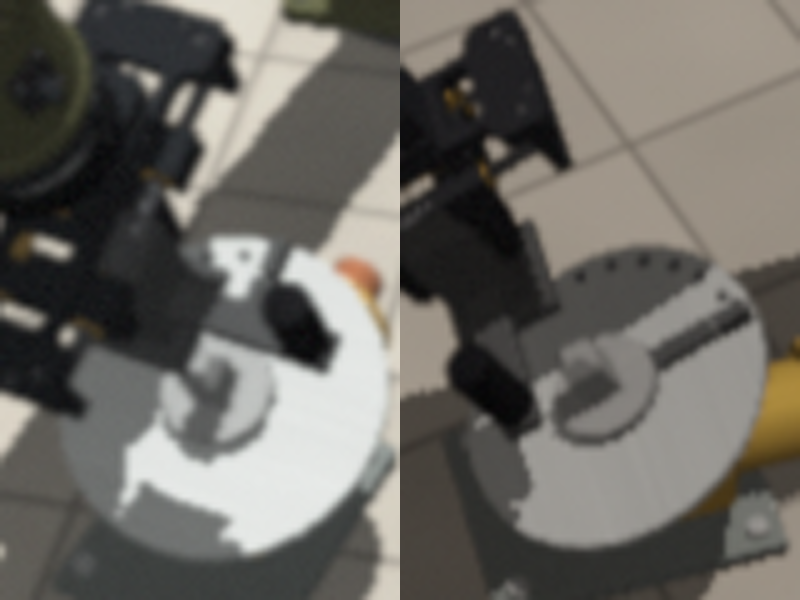

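View pics/wr7.png

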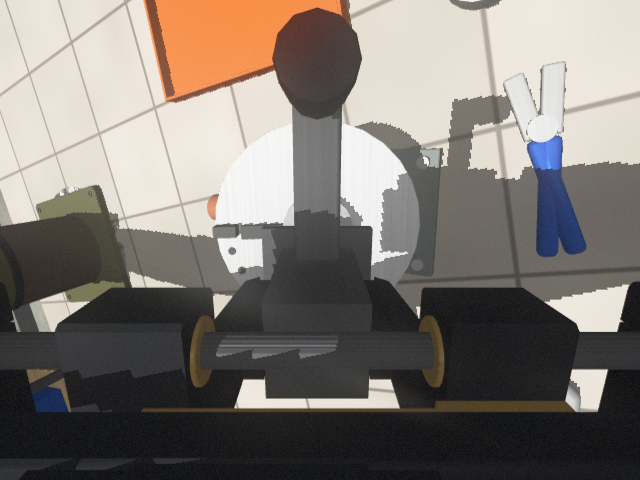

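Pointer (165.3°) and rib (166.7°) read the same in the side view as before the lift, so the pointer stayed. Now to the tray.

{"api": "servo_tool", "payload": {
  "deltas": [
    {"dx": 0.4,"dy": -0.42,"dz": 0.25,"ax": -0.4,"ay": -0.02,"az": -0.13,"hand": 25},
    {"dx": 0.93,"dy": -0.97,"dz": 0.75,"ax": -1.2,"ay": -0.08,"az": -0.4,"hand": 25},
    {"dx": 1.5,"dy": -1.55,"dz": 1.25,"ax": -2.0,"ay": -0.13,"az": -0.7,"hand": 25},
    {"dx": 2.1,"dy": -2.2,"dz": 1.8,"ax": -2.9,"ay": -0.18,"az": -1.0,"hand": 25},
    {"dx": 2.7,"dy": -2.8,"dz": 2.3,"ax": -3.7,"ay": -0.23,"az": -1.25,"hand": 25},
    {"dx": 3.1,"dy": -3.2,"dz": 2.65,"ax": -4.43,"ay": -0.27,"az": -1.48,"hand": 25},
    {"dx": 3.29,"dy": -3.41,"dz": 2.83,"ax": -4.43,"ay": -0.27,"az": -1.48,"hand": 25},
    {"dx": 3.29,"dy": -3.41,"dz": 2.83,"ax": -4.43,"ay": -0.27,"az": -1.48,"hand": 25},
    {"dx": 3.29,"dy": -3.41,"dz": 2.83,"ax": -4.43,"ay": -0.27,"az": -1.48,"hand": 25}
  ]
}}

```text
clock: 11.68
tool_pos: [0.4302, 0.22, 0.1997]
eef_rot: [0.735, 0.678, -0.002, -0.001]
contact_force: [0.1, -0.4, -4.2]
opening: 0.403
```

Run:
```python
from g import *
snap('side','si8'); snap('scene','sc8')
cv2.imwrite('pics/z8.png',np.hstack([cv2.resize(cv2.imread(f'pics/{t}.png')[y:y+160,x:x+130],None,fx=3,fy=3,interpolation=cv2.INTER_CUBIC) for t,x,y in (('sc8',340,150),('si8',340,200))]))
psi=np.radians(85.5); tp=np.array([.4306,.2199])+.0015*np.array([np.cos(psi),np.sin(psi)])
delta([*tp,.0625],toolR([0,0,1],psi))
s=r.get_state();print(R.from_quat(s['eef_rot']).as_matrix().round(3)[2])
```

```text
t 11.775 pos [0.4307 0.2199 0.1997] q [-0.36  0.63 -0.33  2.04  0.38  0.53 -1.04] F [-0.3  0.1 -4.8] M [-0.07 -0.06  0.01] open 35.6
dxyz [0.027 0.005 2.287] a [-0.027  0.011 -0.028] rows 2.1959598566350675 0.022494300336030493
[-0.001 -0.003 -1.   ]
```

View pics/z8.png

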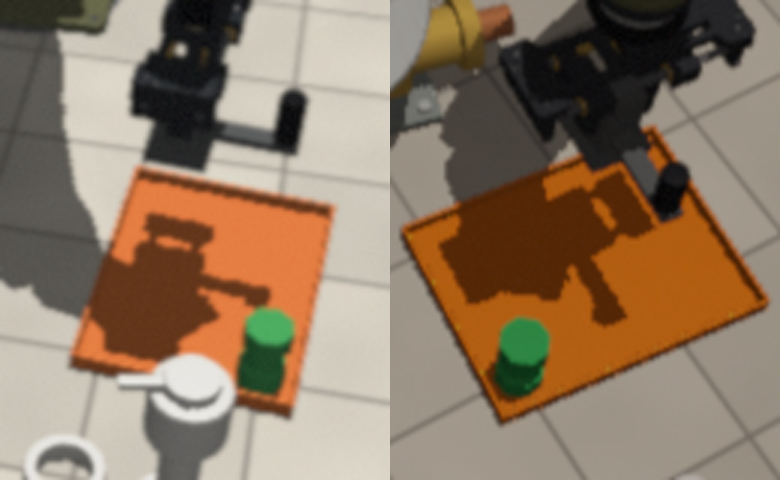

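{"api": "servo_tool", "payload": {
  "deltas": [
    {"dx": 0.02,"dy": 0,"dz": 0.8,"ax": 0,"ay": 0,"az": 0,"hand": 25},
    {"dx": 0.02,"dy": 0,"dz": 1.5,"ax": 0,"ay": 0,"az": 0,"hand": 25},
    {"dx": 0.02,"dy": 0,"dz": 2.0,"ax": 0,"ay": 0,"az": 0,"hand": 25},
    {"dx": 0.02,"dy": 0,"dz": 2.18,"ax": 0,"ay": 0,"az": 0,"hand": 25},
    {"dx": 0.02,"dy": 0,"dz": 2.23,"ax": 0,"ay": 0,"az": 0,"hand": 25},
    {"dx": 0.02,"dy": 0,"dz": 2.26,"ax": 0,"ay": 0,"az": 0,"hand": 25},
    {"dx": 0.02,"dy": 0,"dz": 2.28,"ax": 0,"ay": 0,"az": 0,"hand": 25}
  ]
}}

```text
clock: 12.65
tool_pos: [0.4301, 0.2227, 0.0639]
eef_rot: [0.734, 0.679, -0.0, -0.001]
contact_force: [0.4, 0.4, -3.7]
opening: 0.404
```

```bash
python3 -c "
from g import *
s=r.get_state(); print(s['tool_pos'],s['contact_force'],s['moment'],s['eef_rot'])"
```

```text
[0.43006227 0.22274924 0.06385349] [ 0.40504157  0.37173094 -3.70105869] [-0.06844597 -0.06484225 -0.02740116] [ 7.34431868e-01  6.78681822e-01 -2.35660358e-04 -8.72220817e-04]
```

{"api": "servo_tool", "payload": {
  "deltas": [
    {"dx": 0,"dy": 0,"dz": 0.015,"ax": 0,"ay": 0,"az": 0,"hand": 25},
    {"dx": 0,"dy": 0,"dz": 0.03,"ax": 0,"ay": 0,"az": 0,"hand": 25},
    {"dx": 0,"dy": 0,"dz": 0.03,"ax": 0,"ay": 0,"az": 0,"hand": 25}
  ]
}}

```text
clock: 13.02
tool_pos: [0.4297, 0.2227, 0.0622]
eef_rot: [0.734, 0.679, -0.001, -0.001]
contact_force: [-0.9, -0.7, 5.1]
opening: 0.406
```

```bash
python3 -c "
from g import *
s=r.get_state(); print(s['tool_pos'],s['contact_force'],s['moment'],s['eef_rot'])"
```

```text
[0.42966411 0.22266537 0.06219881] [-0.93015025 -0.74269663  5.1113989 ] [-0.11011493 -0.01978187 -0.07046062] [ 7.34287885e-01  6.78837582e-01 -5.34944590e-04 -7.43449303e-04]
```

Contact at 62.2 mm, as expected with the crank standing on the tray floor. I'll release slowly and withdraw upward.

{"api": "servo_tool", "payload": {
  "deltas": [
    {"dx": 0,"dy": 0,"dz": -0.01,"ax": 0,"ay": 0,"az": 0,"hand": 36},
    {"dx": 0,"dy": 0,"dz": -0.01,"ax": 0,"ay": 0,"az": 0,"hand": 40},
    {"dx": 0,"dy": 0,"dz": -0.01,"ax": 0,"ay": 0,"az": 0,"hand": 52},
    {"dx": 0,"dy": 0,"dz": -0.01,"ax": 0,"ay": 0,"az": 0,"hand": 66},
    {"dx": 0,"dy": 0,"dz": -0.01,"ax": 0,"ay": 0,"az": 0,"hand": 66},
    {"dx": 0,"dy": 0,"dz": -0.4,"ax": 0,"ay": 0,"az": 0,"hand": 66},
    {"dx": 0,"dy": 0,"dz": -1.1,"ax": 0,"ay": 0,"az": 0,"hand": 66},
    {"dx": 0,"dy": 0,"dz": -2.0,"ax": 0,"ay": 0,"az": 0,"hand": 66},
    {"dx": 0,"dy": 0,"dz": -2.9,"ax": 0,"ay": 0,"az": 0,"hand": 66},
    {"dx": 0,"dy": 0,"dz": -3.6,"ax": 0,"ay": 0,"az": 0,"hand": 66}
  ]
}}

```text
clock: 14.28
tool_pos: [0.4301, 0.2225, 0.2795]
eef_rot: [0.734, 0.679, -0.0, -0.001]
contact_force: [1.2, 0.7, 0.2]
opening: 0.751
```

```bash
python3 -c "
from g import *
s=r.get_state(); print(s['tool_pos'],s['contact_force'],s['opening'])
for c in ('scene','side','wrist'): snap(c,c[:2]+'9')"; python3 ang.py si9 sc9
python3 - <<'E'
from m1 import *
p,d,m=load('wr9'); P=cloud(d,m)
v0=(d>0)&(abs(P[...,0]-.43)<.1)&(abs(P[...,1]-.25)<.1)&(v<300)
h=v0&(abs(P[...,2]-.079)<.0025); print('hub top',h.sum(),np.median(P[h],0).round(4))
E
```

```text
[0.43008463 0.22250916 0.27948373] [1.15680818 0.69153013 0.20581159] 0.7507992136495175
si9 rib 30 px [346.1 193.2] rad 0.0778 ang 166.6 +- 3.2
si9 ptr 54 px [336.5 198.4] rad 0.0489 ang 165.3 +- 5.3
si9 ptr_in 24 px [332.8 200.6] rad 0.0372 ang 164.9 +- 6.6
si9 ptr_out 22 px [339.1 196.9] rad 0.0569 ang 165.8 +- 4.1
sc9 rib 25 px [314.9 201.7] rad 0.0789 ang 165.6 +- 2.2
sc9 ptr 45 px [310.3 211.3] rad 0.0491 ang 165.5 +- 3.8
sc9 ptr_in 16 px [308.9 214.8] rad 0.0388 ang 165.1 +- 4.4
sc9 ptr_out 19 px [311.5 208.6] rad 0.057 ang 165.7 +- 3.1
hub top 1472 [0.4285 0.2211 0.0786]
```

View pics/sc9.png

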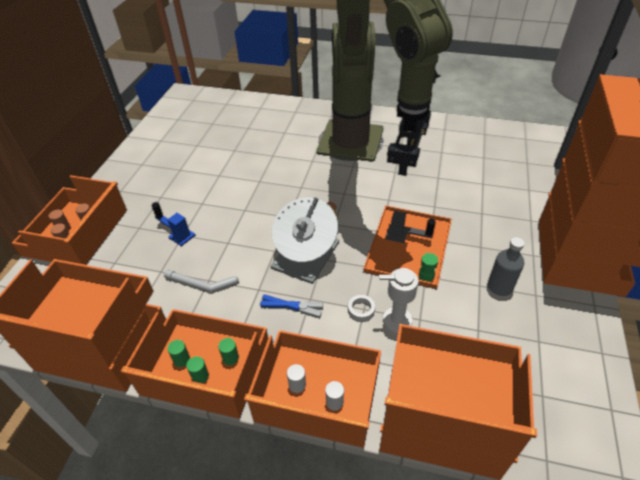

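View pics/si9.png

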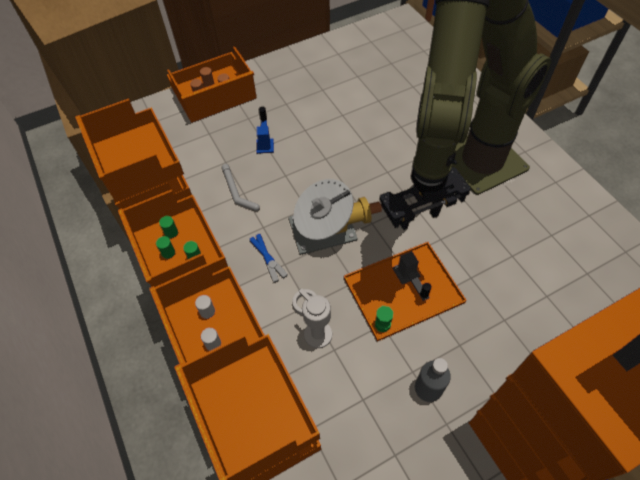

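View pics/wr9.png

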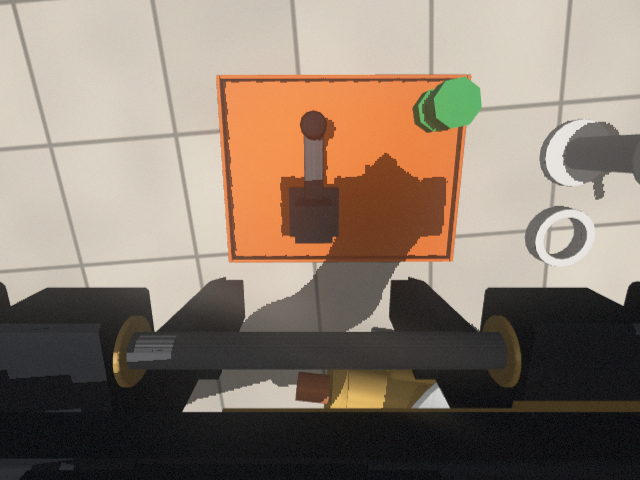

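The crank stands upright in the tray (scene 400,225; hub top at z ≈ 0.079). The pointer and rib agree in both views: scene 165.5° and 165.6°, side 165.3° and 166.6°. The other things look undisturbed and the gripper is clear, so I'm handing in.

```bash
python3 -c "
from plant import r
print(r.finish_job())"
```

```text
the job is handed in; nothing more can be done
None
```

I fitted the crank on the spindle, turned it until the pointer lined up with the rib, lifted it off and stood it upright in the orange tray. I handed the job in at about 14.5 s of the 48 s; no verdict is reported.

- **Fit:** I felt about 14 N of contact at the expected home height, to within about 1 mm. The socket had about 9° of play each way, so I turned past it, then backed off 8° before lifting.
- **Pointer:** After the lift and placing, the pointer read 165.5° against the rib's 165.6° in the scene view, and 165.3° against 166.6° in the side view. The two views disagree by about 1°, which is within my measuring error. The side-view pointer reading did not change through the lift and placing.
- **Crank:** It stands upright and released. The hub top is at 78.6 mm where 79 mm was expected, and the foot and knob are inside the tray, clear of the fitting.
- **Other things:** The blue look-alike and the other objects looked unmoved in the last pictures; I compared these by eye only. The highest force I read was about 10 N, at the end of a move, and the gripper ended about 0.2 m above the crank.

My first move call was refused because the rows lacked some keys; it moved nothing and I resent it.

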